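# Weigh the copper-wire reels for stocktaking

## Robot

A 6-joint arm with a two-finger parallel gripper is mounted at the origin on the work surface. World frame = base frame: x ahead of the robot, y to its left, z up, the work surface at z = 0. Lengths are in m, angles in rad, forces in N, time in s.
With the tool pointing down it reaches from about 0.35 to 0.775 m from the base axis. Payload 5.5 kg.
Tool frame: the origin (TCP) lies on the centre line of the jaws, within the pads' length; the fingertips stand 22 mm ahead of it and the grasp point (between the pads) lies 3 mm ahead of it; y points along the fingers, z is the direction in which the jaws open and shut, and the axes are right-handed (so a half turn about y gives the same grasp; the last joint's range is limited). The gripper opens to 85 mm and grips with 20 to 120 N. Pads are 22 mm wide; open, the fingers measure 114 mm over their backs; the gripper's body (76 mm by 85 mm) begins 54 mm behind the grasp point. The pads swing forward as they close: fully open they stand 13 mm farther back than shut.
Start: joints at [1.183, 0.313, 0.046, 1.304, 0, 1.431], TCP at [0.141, 0.557, 0.253] pointing down, gripper open.
Joint ranges: [-2.76, 2.76], [-0.86, 1.69], [-1.03, 1.26], [-2.2, 2.34], [-1.47, 1.5], [-3.14, 3.14]. Speed limits (rad/s): [2.57, 2.57, 3.14, 3.14, 3.14, 3.14].

## Interface

Orientations are given as a 3x3 rotation matrix whose columns are the frame's x, y, z axes.
In Python, from rig import manip, cams, job_done gives the robot as it stands. The module is installed in compiled form; this text tells all that it offers.
- The arm moves only by the tool apply_moves, never from a script. Its argument "commands" is a list of rows, each an object of numbers: "hand": the finger opening in mm, from 0 to 85.4; "tx", "ty", "tz": the shift along the tool's x, y, z in mm; "wx", "wy", "wz": the turn, a rotation vector about the tool's x, y, z in degrees. In form: [{"hand": .., "tx": .., "ty": .., "tz": .., "wx": .., "wy": .., "wz": ..}, ...]. A call has 1 to 20 rows; each row shifts and turns the commanded pose from where the row before left it, along the tool's axes as they then stand; what a row does not reach is not made up. A row lasts 1/8 s, in which the tool goes at most 62.5 mm and 10.7 degrees, less where a joint would pass 70% of its speed; a pose out of reach is approached as far as the arm can. A call with a gripper value outside its range is refused whole. The fingers move at their own pace and stop on an object; "grip_force" is the grip in N (left out, the last holds). Time passes only in rows, so rows that do not move let the fingers close. It gives the time, the measured TCP pose, the force and the opening at its end, in the units of the state.
- manip.read_state(): the state, without advancing time (a new reading comes with each control period).
- cams.get_image(name): name is "scene" or "side" or "wrist"; returns (picture, depth): 480x640x3 uint8, red, green, blue; 480x640 float32, m along the optical axis (not along the pixel's ray), 0 where there is no reading.
- cams.camera_params(name): a dict with "fovy" (degrees; the focal length in pixels is half the picture's height over the tangent of half this angle, whatever the lens; pixels are square), "cx", "cy" (the principal point, pixels), "D" ([k1, k2, p1, p2, k3] as OpenCV has them; the pictures are not rectified), "position" and "rotation" of the camera in the world. Camera axes: x right, y down, z forward; pixel columns grow to the right and rows downward; lengths in m; the calibration is good to about 2 mm. A picture is of the moment at which its call begins: read the wrist's pose just before it. camera_params takes no time and is no camera call; for the wrist camera it gives the pose at the moment of the call.
- job_done(): hands the job in, once; it reports no verdict.
The state is a dict: "time": time; "q": joint angles; "joint_vel": joint speeds; "joint_torque": joint torques, N m; "ee_pos": TCP position; "orientation": TCP orientation; "ft_force": force on the tool from outside, world axes, zero at the start; "wrist_torque": the same for the moment, N m; "finger_gap": finger opening in m.
Only numpy, scipy, OpenCV 4.12 (cv2) and the standard library are available. Lean on these libraries where they do the work, as an engineer would, in place of code of your own. Each camera call takes 0.05 s, during which the arm holds its last target.

## Task

Weigh the lab's copper-wire reels for the stocktaking. Take the plastic cup off the balance pan and stand it upright in the white tray, then press the balance's TARE key (left of the display, seen from the front) fully down with the pan empty and let it come back up; slide every reel up off its spindle and set all of them on the pan, side by side, hands off. With all of them on the pan press the PRINT key (right of the display) fully down and let it come up; then put the reels into the white tray, side by side next to the cup, and leave the other things on the bench alone.

Things in the scene. Friction and masses are not known exactly. Their poses are not given: they have to be found in the camera images.
- reel_1: Reel of copper wire: white plastic flanges, wound nearly full, outside diameter 50 mm, height 45 mm, with a 16 mm bore right through; about 0.15 kg. At the start it stands on the stand with a spindle through its bore (which spindles are taken varies). Origin at the centre of its underside, z along its axis, up while it stands. None if absent.
- reel_2: Another reel, the same as reel_1; may be absent.
- reel_3: Another reel, the same as reel_1; may be absent.
- reel_4: Another reel, the same as reel_1; may be absent.
- stand: Reel stand, fixed: plywood board 170 x 170 mm, 20 mm thick, with four upright steel spindles of 9 mm diameter at (x, y) = (+-45, +-45) mm in its frame; spindle tips 90 mm above the bench (70 mm above the board, 25 mm above the top of a reel). Two or three spindles carry a reel. Origin at the centre of its underside, z up. It stands on one side of the balance, the tray on the other.
- balance: Bench balance, fixed: housing 270 mm deep (x) and 220 mm wide (y), its front with the display and two keys towards -x, the rectangular steel pan on the rear part. Origin at the centre of its underside, x from front to rear, y to the left as seen from the front (from the robot), z up.
- pan_top (a point): Centre of the top face of the balance's steel pan, 70 mm above the bench; axes as the balance. The pan measures 170 mm (x) by 200 mm (y), flat, without a rim. It does not move noticeably under load.
- tare_top (a point): Centre of the top of the TARE key: black round spring key, 24 mm in diameter, to the left of the display (balance +y). At rest its top is 66 mm above the bench and 9 mm proud of its grey collar (40 mm in diameter); its stroke is 5 mm, so fully down it is still 4 mm proud. It goes straight down.
- print_top (a point): Centre of the top of the PRINT key: the same kind of key, to the right of the display (balance -y).
- tare (a joint): Travel of the TARE key, m: 0 up, 0.005 fully down (about 5 N; it springs back by itself).
- print (a joint): Travel of the PRINT key, m: 0 up, 0.005 fully down (about 5 N; it springs back by itself).
- tray: White plastic lab tray, fixed: 210 x 210 mm outside, 30 mm high, walls and floor 5 mm thick, empty at the start. Origin at the centre of its underside, z up.
- tray_floor (a point): Centre of the tray's inner floor, 5 mm above the bench; axes as the tray. The inner floor is 200 x 200 mm.
- cup: Whitish plastic weighing cup, open at the top, 60 mm high, 50 mm in diameter at the foot and 56 mm at the rim, wall 3 mm, 40 g; it stands on the balance pan at the start. Origin at the centre of its underside, z up.
- tea_light: Tea light in an aluminium cup, 38 mm in diameter, 15 mm high; not part of the job. Origin at the centre of its underside.
- bung: Red-brown tapered rubber bung, 28 mm in diameter, 28 mm high; not part of the job. Origin at the centre of its underside.
- holder: Wooden test-tube holder (spring clamp), 100 mm long and 12 mm high, lying on the bench behind the balance; not part of the job. Origin at the middle of its underside.
- beaker: Clear beaker, 74 mm in diameter, 92 mm high, with a stirring rod standing in it, behind the balance; not part of the job. Origin at the centre of its underside.
- wash_bottle: White wash bottle with a spout, 68 mm in diameter, 190 mm high, behind the balance; not part of the job. Origin at the centre of its underside.
- tube_rack: White test-tube rack, 60 x 190 mm, 135 mm high with its tubes, behind the balance; not part of the job. Origin at the centre of its underside.
Not all that is in view belongs to the job. What is shaped like the reel_2 but pink is not meant.

How it is judged:
On the way, in this order (a step that is already met when the one before it is completed fails the run):
1. the cup stands upright in the tray, released (x of cup in the frame of tray_floor between -0.105 and 0.105 m and y of cup in the frame of tray_floor between -0.105 and 0.105 m and z of cup in the frame of tray_floor between -0.005 and 0.02 m and linear speed of cup below 0.02 m/s and contact force between the fingers and cup below 0.05 N and angle between cup's own z axis and vertical below 0.3 rad), for 0.2 s.
2. TARE is fully down with nothing on the pan (value of joint tare above 0.0042 m and contact force between pan and anything else below 0.1 N), for 0.1 s.
3. TARE is let up again (value of joint tare below 0.001 m), for 0.1 s.
4. all the reels rest on the pan, side by side, released (x of reel_1 in the frame of pan_top between -0.085 and 0.085 m and y of reel_1 in the frame of pan_top between -0.1 and 0.1 m and z of reel_1 in the frame of pan_top between -0.005 and 0.03 m and linear speed of each of reel_1, reel_2, reel_3, reel_4 below 0.02 m/s and contact force between the fingers and reel_1 below 0.05 N and x of reel_2 in the frame of pan_top between -0.085 and 0.085 m and y of reel_2 in the frame of pan_top between -0.1 and 0.1 m and z of reel_2 in the frame of pan_top between -0.005 and 0.03 m and contact force between the fingers and reel_2 below 0.05 N and x of reel_3 in the frame of pan_top between -0.085 and 0.085 m and y of reel_3 in the frame of pan_top between -0.1 and 0.1 m and z of reel_3 in the frame of pan_top between -0.005 and 0.03 m and contact force between the fingers and reel_3 below 0.05 N and x of reel_4 in the frame of pan_top between -0.085 and 0.085 m and y of reel_4 in the frame of pan_top between -0.1 and 0.1 m and z of reel_4 in the frame of pan_top between -0.005 and 0.03 m and contact force between the fingers and reel_4 below 0.05 N), for 0.2 s.
5. PRINT is fully down while all the reels rest untouched on the pan (all of step 4 and value of joint print above 0.0042 m), for 0.1 s.
6. PRINT is let up again (value of joint print below 0.001 m), for 0.1 s.
At the end, for the whole second after the job is handed in: The cup (upright within 0.3 rad) and all the reels (not stacked: origins under 35 mm above the floor) are in the tray, origins within 105 mm of its centre along both tray axes, released and at rest; the pan is empty and both keys are up (under 1 mm) (all of step 1 and x of reel_1 in the frame of tray_floor between -0.105 and 0.105 m and y of reel_1 in the frame of tray_floor between -0.105 and 0.105 m and z of reel_1 in the frame of tray_floor between -0.005 and 0.035 m and linear speed of each of reel_1, reel_2, reel_3, reel_4 below 0.02 m/s and contact force between the fingers and reel_1 below 0.05 N and x of reel_2 in the frame of tray_floor between -0.105 and 0.105 m and y of reel_2 in the frame of tray_floor between -0.105 and 0.105 m and z of reel_2 in the frame of tray_floor between -0.005 and 0.035 m and contact force between the fingers and reel_2 below 0.05 N and x of reel_3 in the frame of tray_floor between -0.105 and 0.105 m and y of reel_3 in the frame of tray_floor between -0.105 and 0.105 m and z of reel_3 in the frame of tray_floor between -0.005 and 0.035 m and contact force between the fingers and reel_3 below 0.05 N and x of reel_4 in the frame of tray_floor between -0.105 and 0.105 m and y of reel_4 in the frame of tray_floor between -0.105 and 0.105 m and z of reel_4 in the frame of tray_floor between -0.005 and 0.035 m and contact force between the fingers and reel_4 below 0.05 N and value of joint each of tare, print below 0.001 m and contact force between pan and anything else below 0.1 N); the robot touches nothing.
It fails at once if TARE pressed with something on the pan (value of joint tare above 0.0035 m and contact force between pan and anything else above 0.2 N).
It fails at once if PRINT pressed with the pan empty (value of joint print above 0.0035 m and contact force between pan and anything else below 0.1 N).
It fails at once if another thing on the bench moved by more than 40 mm (distance of any of tea_light, bung, holder, beaker, wash_bottle, tube_rack from where it was at the start of the episode above 0.04 m).
Of reel_1, reel_2, reel_3, reel_4 only 2 to 3 are there at a start; the rules pass over those that are not, and their reading is None.
At some moment in a run one of cup, reel_1, reel_2, reel_3, reel_4 may be knocked a few centimetres aside while the robot is not near it.
Once in a run the grip may slacken for a moment while it holds something.
It also fails if it takes over 210 s, if anything falls off the work surface, if the arm or the gripper's body presses on something with over 40 N, if the wrist force passes 120 N, or if a joint passes its speed limit or range.

## Working session

There is one attempt and no reset: what is moved stays moved. The work goes in short steps, Python scripts to look and compute and a tool call to move; the robot and the scene stay as the last step left them, time stands still between calls to the robot, and variables do not carry over. Pictures are saved under pics/ and viewed, and the job is handed in when it is done.

Besides the shell and the picture viewer there is one more tool, called after "Emit:" by a JSON object that holds its "fn" and its "kwargs", one argument or row to a line. apply_moves: Moves the arm, as the interface text tells. Its arguments: {"type":"object","properties":{"commands":{"type":"array","items":{"type":"object","properties":{"hand":{"type":"number"},"tx":{"type":"number"},"ty":{"type":"number"},"tz":{"type":"number"},"wx":{"type":"number"},"wy":{"type":"number"},"wz":{"type":"number"}}}},"grip_force":{"type":"number"}},"required":["commands"]}

```bash
mkdir -p pics; cat > h.py <<'E'
import numpy as np, cv2
from rig import manip, cams
def grab(n,f=None):
    p=cams.camera_params(n); im,d=cams.get_image(n)
    if f: cv2.imwrite('pics/'+f,cv2.cvtColor(im,cv2.COLOR_RGB2BGR))
    return im,d,p
def K(p):
    f=240/np.tan(np.radians(p['fovy'])/2); return np.array([[f,0,p['cx']],[0,f,p['cy']],[0,0,1]])
def rays(p,uv):
    n=cv2.undistortPoints(np.array(uv,float).reshape(-1,1,2),K(p),np.array(p['D'],float)).reshape(-1,2)
    return np.c_[n,np.ones(len(n))]@np.array(p['rotation']).T
def onplane(p,uv,z):
    r=rays(p,uv); o=np.array(p['position']); return o+r*((z-o[2])/r[:,2])[:,None]
def cloud(p,d):
    v,u=np.mgrid[0:480,0:640]; r=rays(p,np.c_[u.ravel(),v.ravel()])
    P=np.array(p['position'])+r*d.reshape(-1,1); P[d.ravel()==0]=np.nan
    return P.reshape(480,640,3)
def proj(p,X):
    R=np.array(p['rotation']).T; t=-R@np.array(p['position'])
    return cv2.projectPoints(np.array(X,float).reshape(-1,1,3),cv2.Rodrigues(R)[0],t,K(p),np.array(p['D'],float))[0].reshape(-1,2)
E
python3 - <<'E'
from h import *
for n in ['scene','side','wrist']:
    im,d,p=grab(n,n+'0.png'); print(n,p)
    np.savez('pics/'+n+'0.npz',im=im,d=d)
print(manip.read_state())
E
```

```text
scene {'fovy': 52.34238252287258, 'cx': 319.6682964392101, 'cy': 238.15297150343852, 'D': array([-0.08349543,  0.        ,  0.        ,  0.        ,  0.        ]), 'position': array([0.75442742, 0.42481303, 0.86132709]), 'rotation': array([[-0.86765456,  0.43341164, -0.24357731],
       [ 0.49714283,  0.75146661, -0.43375908],
       [-0.00495602, -0.49744576, -0.86748092]])}
side {'fovy': 54.02062942105882, 'cx': 318.56509777645, 'cy': 241.27150584491477, 'D': array([-0.11263306,  0.        ,  0.        ,  0.        ,  0.        ]), 'position': array([ 0.3373121 , -0.697764  ,  0.77155967]), 'rotation': array([[ 0.96796917, -0.16102283,  0.19263265],
       [-0.2508154 , -0.65466108,  0.71309922],
       [ 0.01128384, -0.7385733 , -0.67407875]])}
wrist {'fovy': 59.96468453704547, 'cx': 315.4051493108608, 'cy': 233.69512211539535, 'D': array([-0.06441614,  0.        ,  0.        ,  0.        ,  0.        ]), 'position': array([0.07313776, 0.57511963, 0.37308889]), 'rotation': array([[ 0.24654517,  0.93164625,  0.26692836],
       [ 0.96912931, -0.23645009, -0.06985512],
       [-0.00196503,  0.27591054, -0.96118131]])}
{'time': 0.15, 'q': array([1.18337485e+00, 3.13848119e-01, 4.52561223e-02, 1.30360379e+00,
       1.42944708e-05, 1.43122834e+00]), 'joint_vel': array([-1.88645285e-03, -1.94138129e-03,  3.37528670e-03,  2.28941699e-05,
       -1.56715335e-03,  8.09836281e-04]), 'joint_torque': array([ 2.60582237e-04, -4.81066990e+01,  2.98814803e+01,  1.40012245e-02,
       -1.87031787e-04, -7.01823026e-06]), 'ee_pos': array([0.14091698, 0.5571091 , 0.25260881]), 'orientation': array([[ 9.69441184e-01, -5.41954375e-04,  2.45323249e-01],
       [-2.45323758e-01, -1.29034079e-03,  9.69440348e-01],
       [-2.08841844e-04, -9.99999021e-01, -1.38386379e-03]]), 'ft_force': array([-0.08984081, -0.35873272, -0.04769578]), 'wrist_torque': array([ 0.02775942, -0.02291381,  0.02154492]), 'finger_gap': 0.08556985387074202}
```

View pics/scene0.png

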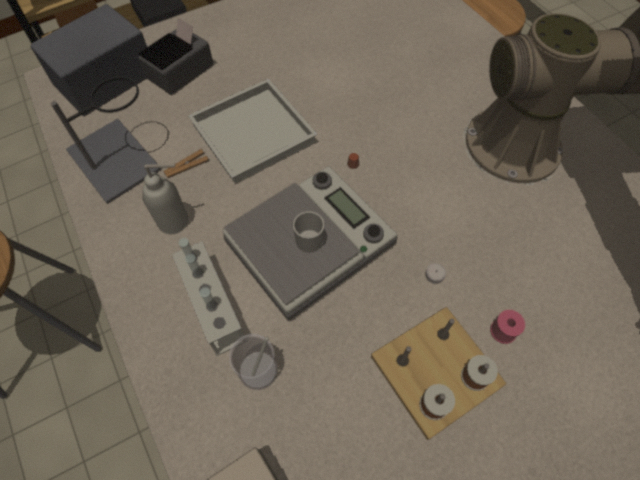

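View pics/side0.png

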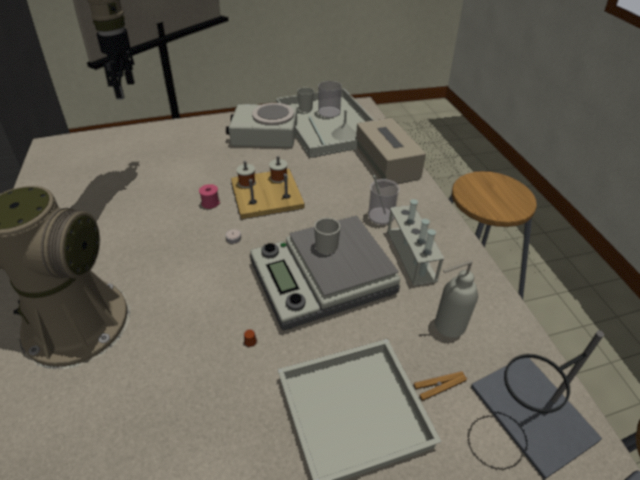

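View pics/wrist0.png

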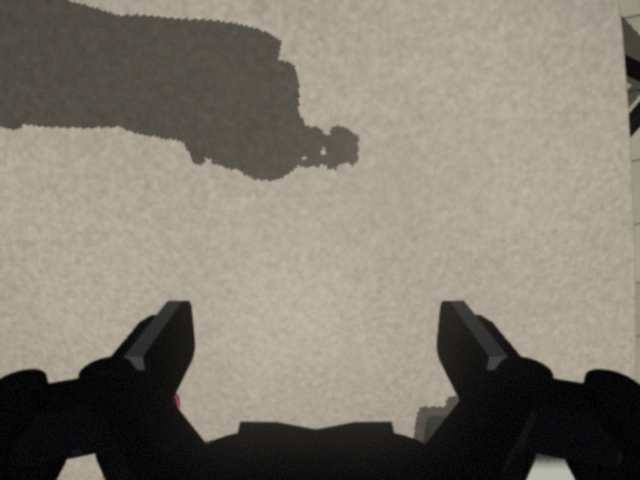

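The scene image shows two white-flanged reels on the stand at scene (439,401) and (482,371), with bare spindles at (404,355) and (446,330). The pink decoy at (510,325) is not wanted. The cup is on the pan at (310,230), the tray is at (253,130), and the keys are at (322,180) and (373,233). The far tray and instrument at side (325,120) and (265,125) are background clutter.

```bash
python3 - <<'E'
from h import *
D=np.load('pics/scene0.npz'); im,d=D['im'],D['d']; p=cams.camera_params('scene')
C=cloud(p,d); hsv=cv2.cvtColor(im,cv2.COLOR_RGB2HSV)
def at(u,v): return np.round(np.nanmedian(C[v-1:v+2,u-1:u+2].reshape(-1,3),0),4)
for n,u,v in [('table',600,350),('tray',253,130),('pan',280,260),('tare',322,178),('print',374,231),('board',425,375),('disp',348,208)]: print(n,at(u,v))
X,Y,Z=C[...,0],C[...,1],C[...,2]
def circ(m,name,z):
    n,l,s,c=cv2.connectedComponentsWithStats(m.astype(np.uint8))
    for i in range(1,n):
        if s[i,4]>40: 
            cs=np.vstack(cv2.findContours((l==i).astype(np.uint8),0,1)[0]).reshape(-1,2)
            W=onplane(p,cs,z)[:,:2].astype(np.float32)
            print(name,c[i].round(),s[i,4],'mec',cv2.minEnclosingCircle(W),'rect',cv2.minAreaRect(W))
box=lambda u0,v0,u1,v1:(np.indices(d.shape)[1]>u0)&(np.indices(d.shape)[1]<u1)&(np.indices(d.shape)[0]>v0)&(np.indices(d.shape)[0]<v1)
circ((abs(Z-.065)<.006)&box(370,300,510,440),'reel',.065)
circ((abs(Z-.130)<.006)&box(270,190,350,270),'cup',.13)
circ((Z>.012)&(Z<.026)&box(370,300,510,440),'board',.02)
circ((abs(Z-.07)<.003)&box(210,165,380,310),'pan',.07)
circ((abs(Z-.03)<.004)&box(180,70,330,190),'tray',.03)
circ((abs(Z-.045)<.005)&box(480,300,540,350),'pink',.045)
circ((hsv[...,2]<60)&box(300,160,400,250),'keys',.064)
circ((Z>.085-.01)&(Z<.1)&box(370,300,510,440),'spindle',.09)
E
```

```text
table [0.1831 0.4595 0.0012]
tray [ 0.5046 -0.334   0.0061]
pan [0.6176 0.033  0.0716]
tare [ 0.4575 -0.0918  0.0662]
print [0.4343 0.0656 0.0664]
board [0.497  0.3313 0.0213]
disp [ 0.4435 -0.0126  0.0496]
reel [482. 370.] 662 mec ((0.4229782521724701, 0.3766002953052521), 0.025594795122742653) rect ((0.4235255718231201, 0.37671568989753723), (0.049242034554481506, 0.04911407083272934), 4.610636234283447)
reel [439. 400.] 705 mec ((0.5130666494369507, 0.3803604543209076), 0.025544701144099236) rect ((0.5131579637527466, 0.3796294033527374), (0.0495074987411499, 0.04831884056329727), 54.75627899169922)
cup [308. 225.] 236 mec ((0.553372859954834, 0.026673465967178345), 0.029566753655672073) rect ((0.5539947152137756, 0.02626880630850792), (0.055403925478458405, 0.05288571119308472), 59.99248504638672)
board [433. 368.] 7450 mec ((0.47088032960891724, 0.33390992879867554), 0.11887705326080322) rect ((0.4708203077316284, 0.33350110054016113), (0.1718539297580719, 0.17119191586971283), 1.7761459350585938)
board [499. 334.] 79 mec ((0.3277900815010071, 0.3365493416786194), 0.020750578492
[... 859 characters left out ...]
47242593765), (0.02522045001387596, 0.022345758974552155), 59.977012634277344)
keys [347. 210.] 224 mec ((0.45019254088401794, -0.008310756646096706), 0.04738792032003403) rect ((0.45075759291648865, -0.008233223110437393), (0.03936135023832321, 0.08874139934778214), 8.605292320251465)
keys [374. 231.] 116 mec ((0.43360114097595215, 0.06260717660188675), 0.012934660539031029) rect ((0.43355679512023926, 0.06263133883476257), (0.024612022563815117, 0.020943742245435715), 57.35588836669922)
spindle [441. 396.] 42 mec ((0.5155431032180786, 0.3790437579154968), 0.006594093516469002) rect ((0.5155475735664368, 0.37904757261276245), (0.012662112712860107, 0.007325022015720606), 11.309497833251953)
```

```bash
python3 - <<'E'
import cv2
im=cv2.imread('pics/scene0.png')
a=cv2.resize(im[300:440,360:540],None,fx=4,fy=4,interpolation=2)
cv2.imwrite('pics/crop1.png',a)
b=cv2.resize(im[160:320,215:405],None,fx=4,fy=3.7,interpolation=2)
cv2.imwrite('pics/crop2.png',b)
E
```

```text
(no output)
```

View pics/crop1.png

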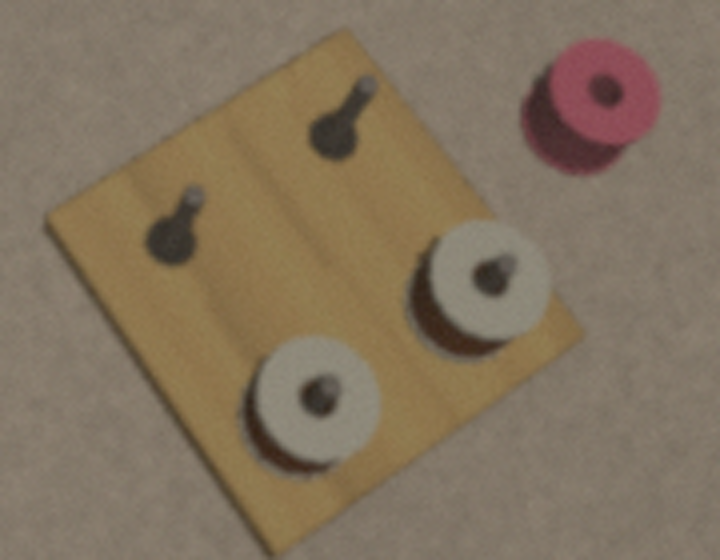

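View pics/crop2.png

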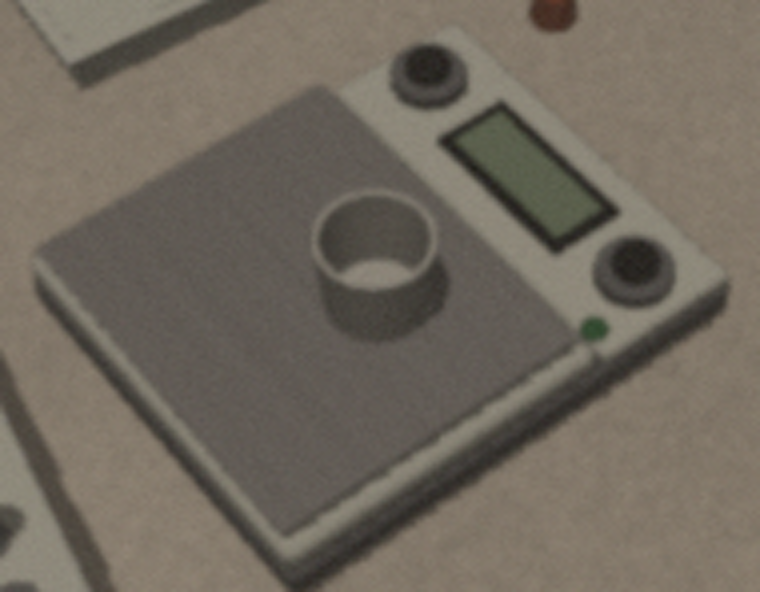

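Seen from the robot, left is +y, so TARE is at about (0.434,0.063) and PRINT at (0.457,-0.094). The cup is at (0.5535,0.0264) and the tray centre at (0.508,-0.330). First I align the tool with the world axes and travel.

Emit:
{"fn": "apply_moves", "kwargs": {
  "commands": [
    {"wy": -7.1},
    {"wy": -7.1},
    {"tx": 13, "tz": -17},
    {"tx": 27, "tz": -35},
    {"tx": 27, "tz": -35},
    {"tx": 27, "tz": -35},
    {"tx": 27, "tz": -35},
    {"tx": 27, "tz": -35},
    {"tx": 27, "tz": -35},
    {"tx": 27, "tz": -35},
    {"tx": 27, "tz": -35},
    {"tx": 27, "tz": -35},
    {"tx": 27, "tz": -35},
    {"tx": 27, "tz": -35},
    {"tx": 27, "tz": -35},
    {"tx": 27, "tz": -35},
    {"tx": 27, "tz": -35},
    {"tx": 15, "tz": -19},
    {}
  ]
}}

```text
invalid input
```

```bash
cat >> h.py <<'E'
def go(x,y,z):
    s=manip.read_state(); R=s['orientation']; d=R.T@(np.array([x,y,z])-s['ee_pos'])*1000
    e=cv2.Rodrigues(R.T@np.array([[1,0,0],[0,0,1],[0,-1,0.]]))[0].ravel()*57.3
    print('t',round(s['time'],2),'tcp',s['ee_pos'].round(4),'d mm',d.round(1),'rot deg',e.round(2),'F',s['ft_force'].round(2),'gap',round(s['finger_gap'],4))
E
python3 -c "
from h import *
go(.5535,.0264,.108);print(manip.read_state()['q'].round(2))
grab('wrist','w1.png')"
```

```text
t 0.15 tcp [0.1409 0.5571 0.2526] d mm [ 530.2  145.1 -413.1] rot deg [  0.08 -14.2   -0.02] F [-0.09 -0.36 -0.05] gap 0.0856
[1.18 0.31 0.05 1.3  0.   1.43]
```

View pics/w1.png

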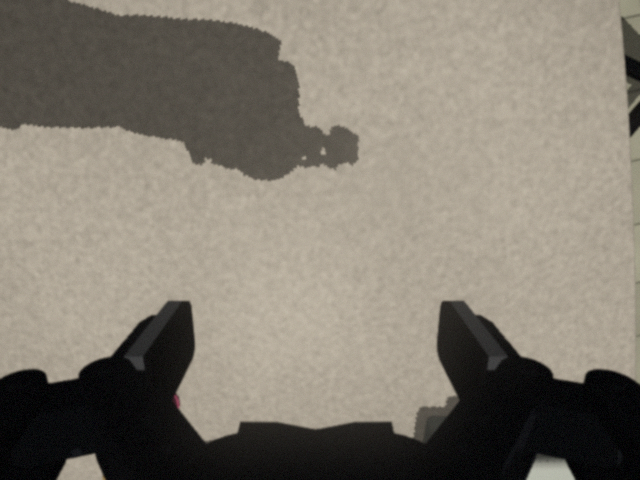

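The call was refused without moving the arm, most likely because each row needs every key.

Emit:
{"fn": "apply_moves", "kwargs": {
  "commands": [
    {"hand": 85, "tx": 0, "ty": 0, "tz": 0, "wx": 0, "wy": -7.1, "wz": 0},
    {"hand": 85, "tx": 0, "ty": 0, "tz": 0, "wx": 0, "wy": -7.1, "wz": 0},
    {"hand": 85, "tx": 13, "ty": 0, "tz": -17, "wx": 0, "wy": 0, "wz": 0},
    {"hand": 85, "tx": 27, "ty": 0, "tz": -35, "wx": 0, "wy": 0, "wz": 0},
    {"hand": 85, "tx": 27, "ty": 0, "tz": -35, "wx": 0, "wy": 0, "wz": 0},
    {"hand": 85, "tx": 27, "ty": 0, "tz": -35, "wx": 0, "wy": 0, "wz": 0},
    {"hand": 85, "tx": 27, "ty": 0, "tz": -35, "wx": 0, "wy": 0, "wz": 0},
    {"hand": 85, "tx": 27, "ty": 0, "tz": -35, "wx": 0, "wy": 0, "wz": 0},
    {"hand": 85, "tx": 27, "ty": 0, "tz": -35, "wx": 0, "wy": 0, "wz": 0},
    {"hand": 85, "tx": 27, "ty": 0, "tz": -35, "wx": 0, "wy": 0, "wz": 0},
    {"hand": 85, "tx": 27, "ty": 0, "tz": -35, "wx": 0, "wy": 0, "wz": 0},
    {"hand": 85, "tx": 27, "ty": 0, "tz": -35, "wx": 0, "wy": 0, "wz": 0},
    {"hand": 85, "tx": 27, "ty": 0, "tz": -35, "wx": 0, "wy": 0, "wz": 0},
    {"hand": 85, "tx": 27, "ty": 0, "tz": -35, "wx": 0, "wy": 0, "wz": 0},
    {"hand": 85, "tx": 27, "ty": 0, "tz": -35, "wx": 0, "wy": 0, "wz": 0},
    {"hand": 85, "tx": 27, "ty": 0, "tz": -35, "wx": 0, "wy": 0, "wz": 0},
    {"hand": 85, "tx": 27, "ty": 0, "tz": -35, "wx": 0, "wy": 0, "wz": 0},
    {"hand": 85, "tx": 15, "ty": 0, "tz": -19, "wx": 0, "wy": 0, "wz": 0},
    {"hand": 85, "tx": 0, "ty": 0, "tz": 0, "wx": 0, "wy": 0, "wz": 0}
  ]
}}

```text
time: 2.58
ee_pos: [0.5472, 0.03, 0.2529]
orientation: [[1.0, -0.001, 0.004], [-0.004, 0.0, 1.0], [-0.001, -1.0, 0.0]]
ft_force: [-0.5, 0.1, 0.1]
finger_gap: 0.085
```

```bash
python3 -c "
from h import *
go(.5535,.0264,.108);print(manip.read_state()['q'].round(2))
im,d,p=grab('wrist','w2.png'); print(p['position'],proj(p,[.5535,.0264,.13]))
grab('scene','s2.png')"
```

```text
t 2.58 tcp [0.5472 0.03   0.2529] d mm [  6.4 144.9  -3.6] rot deg [-0.01 -0.2  -0.04] F [-0.52  0.09  0.14] gap 0.085
[-0.09  0.26 -0.03  1.28  0.   -0.09]
[0.47737221 0.03088901 0.37351511] [[308.74451186 243.74641126]]
```

View pics/w2.png

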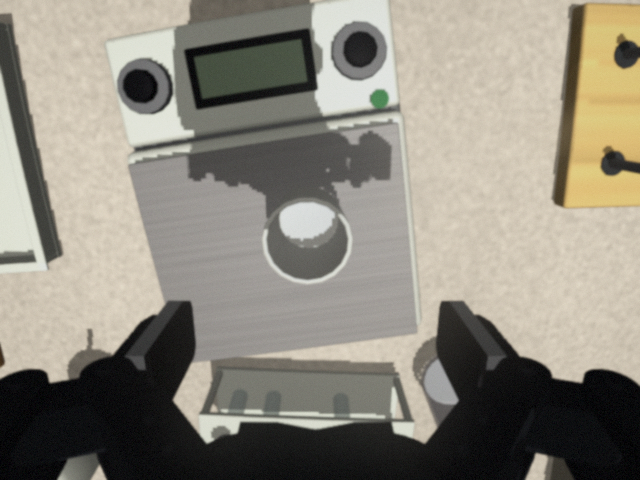

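The wrist view shows the cup rim at (307,241), where I predicted it. TARE is at (360,49) and PRINT at (144,87). I go down onto the cup and grip it.

```bash
python3 -c "
from h import *
p=cams.camera_params('wrist')
print(onplane(p,[[360,49],[144,87]],.066),onplane(p,[[307,241]],.13))
im=cv2.imread('pics/w2.png');g=cv2.cvtColor(im,6)
m=(g<45).astype(np.uint8);m[110:]=0
n,l,s,c=cv2.connectedComponentsWithStats(m)
for i in range(1,n):
  if s[i,4]>300: print(c[i],s[i],onplane(p,[c[i]],.066))
"
```

```text
[[ 0.43162783  0.06342025  0.066     ]
 [ 0.45553043 -0.08945966  0.066     ]] [[0.55072055 0.0271906  0.13      ]]
[251.22485423  68.52696793] [ 185   30  131   79 2744] [[ 0.44427391 -0.01227283  0.066     ]]
[359.75358852  48.85287081] [344  32  32  35 836] [[0.43153225 0.06324764 0.066     ]]
[139.96162791  85.73255814] [124  70  33  33 860] [[ 0.45460218 -0.09231419  0.066     ]]
```

Emit:
{"fn": "apply_moves", "kwargs": {
  "commands": [
    {"hand": 85, "tx": 6, "ty": 20, "tz": -3.5, "wx": 0, "wy": 0, "wz": 0},
    {"hand": 85, "tx": 0, "ty": 30, "tz": 0, "wx": 0, "wy": 0, "wz": 0},
    {"hand": 85, "tx": 0, "ty": 30, "tz": 0, "wx": 0, "wy": 0, "wz": 0},
    {"hand": 85, "tx": 0, "ty": 30, "tz": 0, "wx": 0, "wy": 0, "wz": 0},
    {"hand": 85, "tx": 0, "ty": 25, "tz": 0, "wx": 0, "wy": 0, "wz": 0},
    {"hand": 85, "tx": 0, "ty": 10, "tz": 0, "wx": 0, "wy": 0, "wz": 0},
    {"hand": 85, "tx": 0, "ty": 0, "tz": 0, "wx": 0, "wy": 0, "wz": 0},
    {"hand": 45, "tx": 0, "ty": 0, "tz": 0, "wx": 0, "wy": 0, "wz": 0},
    {"hand": 45, "tx": 0, "ty": 0, "tz": 0, "wx": 0, "wy": 0, "wz": 0},
    {"hand": 45, "tx": 0, "ty": 0, "tz": 0, "wx": 0, "wy": 0, "wz": 0},
    {"hand": 45, "tx": 0, "ty": 0, "tz": 0, "wx": 0, "wy": 0, "wz": 0},
    {"hand": 45, "tx": 0, "ty": 0, "tz": 0, "wx": 0, "wy": 0, "wz": 0},
    {"hand": 45, "tx": 0, "ty": 0, "tz": 0, "wx": 0, "wy": 0, "wz": 0},
    {"hand": 45, "tx": 0, "ty": 0, "tz": 0, "wx": 0, "wy": 0, "wz": 0}
  ],
  "grip_force": 30
}}

```text
time: 4.42
ee_pos: [0.554, 0.0279, 0.1096]
orientation: [[1.0, 0.002, 0.0], [-0.0, 0.0, 1.0], [0.002, -1.0, 0.0]]
ft_force: [0.1, 1.0, 5.3]
finger_gap: 0.0538
```

```bash
python3 -c "
from h import *
go(.5535,.0264,.108)
grab('side','d1.png')"
```

```text
t 4.42 tcp [0.554  0.0279 0.1096] d mm [-0.5  1.6 -1.5] rot deg [-0.01 -0.01  0.14] F [0.15 1.   5.32] gap 0.0538
```

View pics/d1.png

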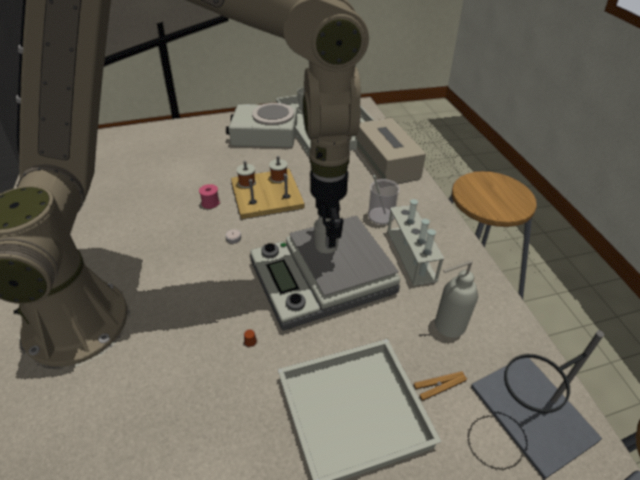

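The jaws stopped at 53.8 mm, on the cup. I lift it and carry it to the tray.

Emit:
{"fn": "apply_moves", "kwargs": {
  "commands": [
    {"hand": 45, "tx": 0, "ty": -10, "tz": 0, "wx": 0, "wy": 0, "wz": 0},
    {"hand": 45, "tx": 0, "ty": -20, "tz": 0, "wx": 0, "wy": 0, "wz": 0},
    {"hand": 45, "tx": 0, "ty": -25, "tz": 0, "wx": 0, "wy": 0, "wz": 0},
    {"hand": 45, "tx": 0, "ty": -25, "tz": 0, "wx": 0, "wy": 0, "wz": 0},
    {"hand": 45, "tx": -4, "ty": 0, "tz": -12, "wx": 0, "wy": 0, "wz": 0},
    {"hand": 45, "tx": -8, "ty": 0, "tz": -25, "wx": 0, "wy": 0, "wz": 0},
    {"hand": 45, "tx": -8, "ty": 0, "tz": -25, "wx": 0, "wy": 0, "wz": 0},
    {"hand": 45, "tx": -8, "ty": 0, "tz": -25, "wx": 0, "wy": 0, "wz": 0},
    {"hand": 45, "tx": -8, "ty": 0, "tz": -25, "wx": 0, "wy": 0, "wz": 0},
    {"hand": 45, "tx": -8, "ty": 0, "tz": -25, "wx": 0, "wy": 0, "wz": 0},
    {"hand": 45, "tx": -8, "ty": 0, "tz": -25, "wx": 0, "wy": 0, "wz": 0},
    {"hand": 45, "tx": -8, "ty": 0, "tz": -25, "wx": 0, "wy": 0, "wz": 0},
    {"hand": 45, "tx": -8, "ty": 0, "tz": -25, "wx": 0, "wy": 0, "wz": 0},
    {"hand": 45, "tx": -8, "ty": 0, "tz": -25, "wx": 0, "wy": 0, "wz": 0},
    {"hand": 45, "tx": -8, "ty": 0, "tz": -25, "wx": 0, "wy": 0, "wz": 0},
    {"hand": 45, "tx": -8, "ty": 0, "tz": -25, "wx": 0, "wy": 0, "wz": 0},
    {"hand": 45, "tx": -8, "ty": 0, "tz": -25, "wx": 0, "wy": 0, "wz": 0},
    {"hand": 45, "tx": -8, "ty": 0, "tz": -25, "wx": 0, "wy": 0, "wz": 0},
    {"hand": 45, "tx": -8, "ty": 0, "tz": -25, "wx": 0, "wy": 0, "wz": 0},
    {"hand": 45, "tx": 0, "ty": 0, "tz": 0, "wx": 0, "wy": 0, "wz": 0}
  ]
}}

```text
time: 6.98
ee_pos: [0.4356, -0.3354, 0.187]
orientation: [[1.0, -0.001, 0.003], [-0.003, 0.001, 1.0], [-0.001, -1.0, 0.001]]
ft_force: [0.3, 1.2, -0.2]
finger_gap: 0.0539
```

```bash
python3 -c "
from h import *
go(.446,-.334,.046)
grab('side','d2.png')
grab('wrist','w3.png')"
```

```text
t 6.97 tcp [ 0.4356 -0.3354  0.187 ] d mm [ 10.6 141.    1.3] rot deg [-0.06 -0.18 -0.08] F [ 0.31  1.23 -0.18] gap 0.0539
```

View pics/d2.png

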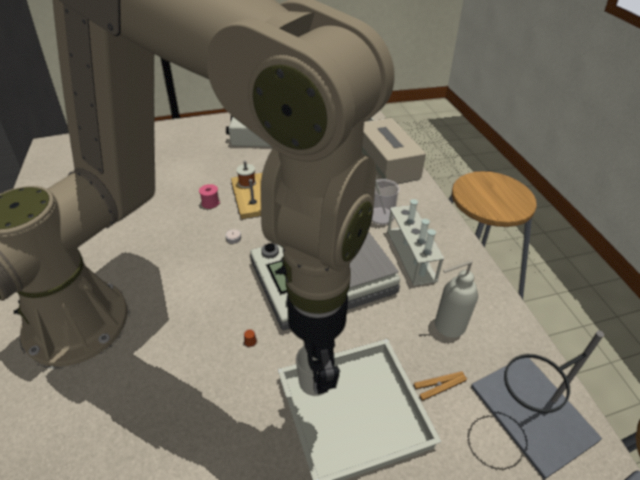

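View pics/w3.png

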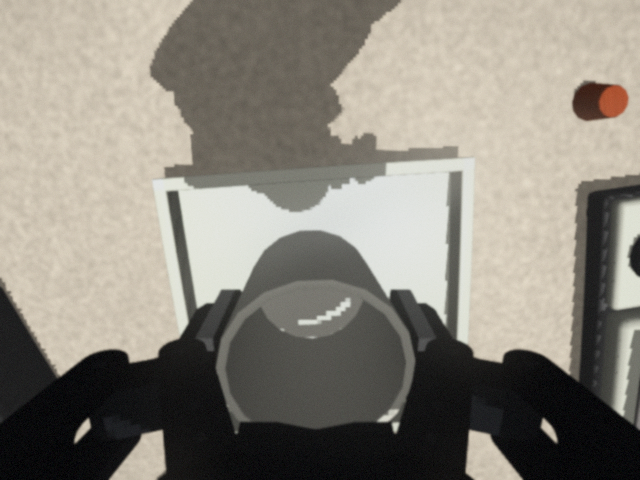

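The cup is held upright over the tray, so I lower it to about 1 mm above the floor.

Emit:
{"fn": "apply_moves", "kwargs": {
  "commands": [
    {"hand": 45, "tx": 10.5, "ty": 0, "tz": 1, "wx": 0, "wy": 0, "wz": 0},
    {"hand": 45, "tx": 0, "ty": 20, "tz": 0, "wx": 0, "wy": 0, "wz": 0},
    {"hand": 45, "tx": 0, "ty": 30, "tz": 0, "wx": 0, "wy": 0, "wz": 0},
    {"hand": 45, "tx": 0, "ty": 30, "tz": 0, "wx": 0, "wy": 0, "wz": 0},
    {"hand": 45, "tx": 0, "ty": 30, "tz": 0, "wx": 0, "wy": 0, "wz": 0},
    {"hand": 45, "tx": 0, "ty": 15, "tz": 0, "wx": 0, "wy": 0, "wz": 0},
    {"hand": 45, "tx": 0, "ty": 10, "tz": 0, "wx": 0, "wy": 0, "wz": 0},
    {"hand": 45, "tx": 0, "ty": 4, "tz": 0, "wx": 0, "wy": 0, "wz": 0},
    {"hand": 45, "tx": 0, "ty": 0, "tz": 0, "wx": 0, "wy": 0, "wz": 0},
    {"hand": 45, "tx": 0, "ty": 0, "tz": 0, "wx": 0, "wy": 0, "wz": 0}
  ]
}}

```text
time: 8.32
ee_pos: [0.448, -0.3335, 0.0501]
orientation: [[1.0, 0.001, 0.0], [-0.0, -0.001, 1.0], [0.001, -1.0, -0.001]]
ft_force: [0.2, -0.7, -0.3]
finger_gap: 0.0535
```

```bash
python3 -c "
from h import *
go(.446,-.334,.0446)"
```

```text
t 8.32 tcp [ 0.448  -0.3335  0.0501] d mm [-2.   5.5 -0.5] rot deg [ 0.05 -0.01  0.06] F [ 0.22 -0.67 -0.29] gap 0.0535
```

Emit:
{"fn": "apply_moves", "kwargs": {
  "commands": [
    {"hand": 45, "tx": 0, "ty": 4, "tz": 0, "wx": 0, "wy": 0, "wz": 0},
    {"hand": 45, "tx": 0, "ty": 1, "tz": 0, "wx": 0, "wy": 0, "wz": 0},
    {"hand": 45, "tx": 0, "ty": 0, "tz": 0, "wx": 0, "wy": 0, "wz": 0},
    {"hand": 75, "tx": 0, "ty": 0, "tz": 0, "wx": 0, "wy": 0, "wz": 0},
    {"hand": 75, "tx": 0, "ty": 0, "tz": 0, "wx": 0, "wy": 0, "wz": 0},
    {"hand": 75, "tx": 0, "ty": 0, "tz": 0, "wx": 0, "wy": 0, "wz": 0},
    {"hand": 75, "tx": 0, "ty": 0, "tz": 0, "wx": 0, "wy": 0, "wz": 0},
    {"hand": 75, "tx": 0, "ty": -10, "tz": 0, "wx": 0, "wy": 0, "wz": 0},
    {"hand": 75, "tx": 0, "ty": -30, "tz": 0, "wx": 0, "wy": 0, "wz": 0},
    {"hand": 75, "tx": 0, "ty": -40, "tz": 0, "wx": 0, "wy": 0, "wz": 0},
    {"hand": 75, "tx": 0, "ty": -40, "tz": 0, "wx": 0, "wy": 0, "wz": 0},
    {"hand": 40, "tx": 0, "ty": -30, "tz": 0, "wx": 0, "wy": 0, "wz": 0},
    {"hand": 20, "tx": 0, "ty": 0, "tz": 0, "wx": 0, "wy": 0, "wz": 0},
    {"hand": 0, "tx": 0, "ty": 0, "tz": 0, "wx": 0, "wy": 0, "wz": 0}
  ]
}}

```text
time: 10.07
ee_pos: [0.4474, -0.3328, 0.194]
orientation: [[1.0, -0.0, -0.0], [0.0, 0.0, 1.0], [-0.0, -1.0, 0.0]]
ft_force: [-0.0, 0.1, 0.1]
finger_gap: 0.0203
```

```bash
python3 -c "
from h import *
go(.4333,.0630,.12)
grab('side','d3.png')
grab('scene','s3.png')"
```

```text
t 10.07 tcp [ 0.4474 -0.3328  0.194 ] d mm [-14.   74.1 395.7] rot deg [-0.02  0.   -0.01] F [-0.04  0.11  0.14] gap 0.0203
```

View pics/d3.png

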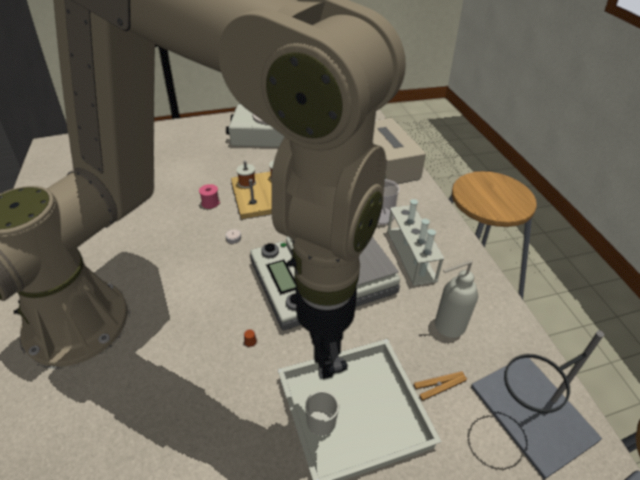

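View pics/s3.png

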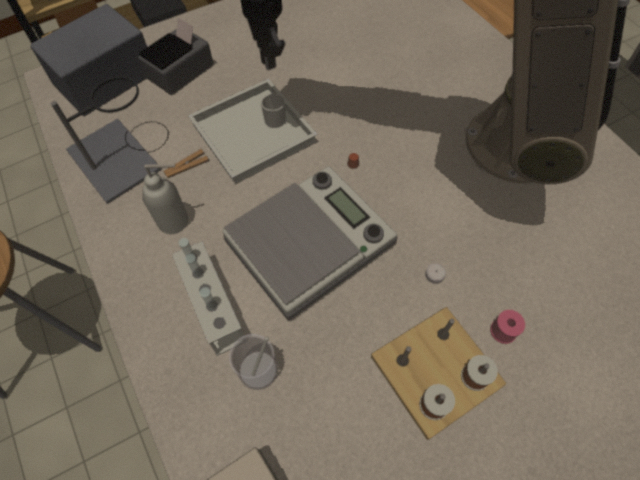

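The cup stands upright in the tray at scene (273,110) and the pan is empty. I move above TARE with the fingers shut.

Emit:
{"fn": "apply_moves", "kwargs": {
  "commands": [
    {"hand": 0, "tx": 0, "ty": 0, "tz": 15, "wx": 0, "wy": 0, "wz": 0},
    {"hand": 0, "tx": -1, "ty": 0, "tz": 30, "wx": 0, "wy": 0, "wz": 0},
    {"hand": 0, "tx": -1, "ty": 0, "tz": 30, "wx": 0, "wy": 0, "wz": 0},
    {"hand": 0, "tx": -1, "ty": 0, "tz": 30, "wx": 0, "wy": 0, "wz": 0},
    {"hand": 0, "tx": -1, "ty": 0, "tz": 30, "wx": 0, "wy": 0, "wz": 0},
    {"hand": 0, "tx": -1, "ty": 0, "tz": 30, "wx": 0, "wy": 0, "wz": 0},
    {"hand": 0, "tx": -1, "ty": 0, "tz": 30, "wx": 0, "wy": 0, "wz": 0},
    {"hand": 0, "tx": -1, "ty": 0, "tz": 30, "wx": 0, "wy": 0, "wz": 0},
    {"hand": 0, "tx": -1, "ty": 0, "tz": 30, "wx": 0, "wy": 0, "wz": 0},
    {"hand": 0, "tx": -1, "ty": 0, "tz": 30, "wx": 0, "wy": 0, "wz": 0},
    {"hand": 0, "tx": -1, "ty": 0, "tz": 30, "wx": 0, "wy": 0, "wz": 0},
    {"hand": 0, "tx": -2, "ty": 0, "tz": 30, "wx": 0, "wy": 0, "wz": 0},
    {"hand": 0, "tx": -2, "ty": 0, "tz": 30, "wx": 0, "wy": 0, "wz": 0},
    {"hand": 0, "tx": -1, "ty": 0, "tz": 21, "wx": 0, "wy": 0, "wz": 0},
    {"hand": 0, "tx": 0, "ty": 20, "tz": 0, "wx": 0, "wy": 0, "wz": 0},
    {"hand": 0, "tx": 0, "ty": 30, "tz": 0, "wx": 0, "wy": 0, "wz": 0},
    {"hand": 0, "tx": 0, "ty": 24, "tz": 0, "wx": 0, "wy": 0, "wz": 0},
    {"hand": 0, "tx": 0, "ty": 0, "tz": 0, "wx": 0, "wy": 0, "wz": 0},
    {"hand": 0, "tx": 0, "ty": 0, "tz": 0, "wx": 0, "wy": 0, "wz": 0}
  ]
}}

```text
time: 12.55
ee_pos: [0.4325, 0.0633, 0.1208]
orientation: [[1.0, 0.0, -0.0], [0.0, 0.0, 1.0], [0.0, -1.0, 0.0]]
ft_force: [0.4, 0.0, -0.5]
finger_gap: -0.0002
```

```bash
python3 -c "
from h import *
go(.4327,.0630,.083)
im,d,p=grab('wrist','w4.png')
s,_,q=grab('scene','s4.png')
cv2.imwrite('pics/s4c.png',cv2.resize(cv2.imread('pics/s4.png')[150:290,280:440],None,fx=4,fy=4))
"
```

```text
t 12.55 tcp [0.4325 0.0633 0.1208] d mm [ 0.2 37.8 -0.3] rot deg [-0.01  0.02  0.  ] F [ 0.41  0.03 -0.53] gap -0.0002
```

View pics/w4.png

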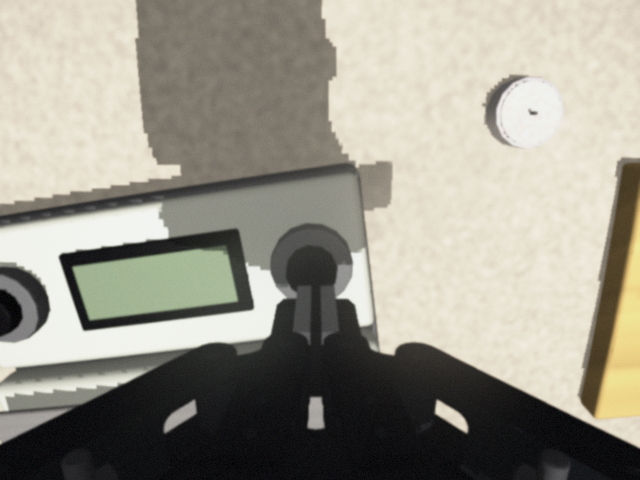

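View pics/s4c.png

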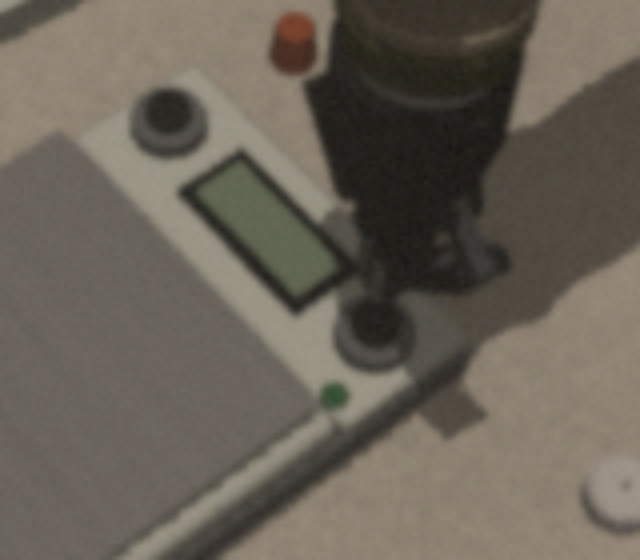

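The fingertips are centred over TARE at wrist (312,265) and the pan is empty. I press slowly.

Emit:
{"fn": "apply_moves", "kwargs": {
  "commands": [
    {"hand": 0, "tx": 0, "ty": 15, "tz": 0, "wx": 0, "wy": 0, "wz": 0},
    {"hand": 0, "tx": 0, "ty": 12, "tz": 0, "wx": 0, "wy": 0, "wz": 0},
    {"hand": 0, "tx": 0, "ty": 4, "tz": 0, "wx": 0, "wy": 0, "wz": 0},
    {"hand": 0, "tx": 0, "ty": 2, "tz": 0, "wx": 0, "wy": 0, "wz": 0},
    {"hand": 0, "tx": 0, "ty": 2, "tz": 0, "wx": 0, "wy": 0, "wz": 0},
    {"hand": 0, "tx": 0, "ty": 2, "tz": 0, "wx": 0, "wy": 0, "wz": 0},
    {"hand": 0, "tx": 0, "ty": 0, "tz": 0, "wx": 0, "wy": 0, "wz": 0},
    {"hand": 0, "tx": 0, "ty": 0, "tz": 0, "wx": 0, "wy": 0, "wz": 0}
  ]
}}

```text
time: 13.65
ee_pos: [0.4324, 0.063, 0.0834]
orientation: [[1.0, -0.0, -0.0], [0.0, 0.0, 1.0], [-0.0, -1.0, 0.0]]
ft_force: [-2.7, 0.7, 5.3]
finger_gap: 0.0001
```

Emit:
{"fn": "apply_moves", "kwargs": {
  "commands": [
    {"hand": 0, "tx": 0, "ty": 1, "tz": 0, "wx": 0, "wy": 0, "wz": 0},
    {"hand": 0, "tx": 0, "ty": 0.5, "tz": 0, "wx": 0, "wy": 0, "wz": 0},
    {"hand": 0, "tx": 0, "ty": 0, "tz": 0, "wx": 0, "wy": 0, "wz": 0},
    {"hand": 0, "tx": 0, "ty": 0, "tz": 0, "wx": 0, "wy": 0, "wz": 0}
  ]
}}

```text
time: 14.15
ee_pos: [0.4325, 0.063, 0.0829]
orientation: [[1.0, 0.0, -0.0], [0.0, -0.0, 1.0], [0.0, -1.0, -0.0]]
ft_force: [-5.7, 0.2, 15.4]
finger_gap: 0.0004
```

```bash
python3 -c "
from h import *
go(.423,.376,.2)
print('A/B targets');go(.5137,.3798,.2)
s,_,q=grab('scene','s5.png')
cv2.imwrite('pics/s5c.png',cv2.resize(cv2.imread('pics/s5.png')[150:290,280:440],None,fx=4,fy=4))
"
```

```text
t 14.15 tcp [0.4325 0.063  0.0829] d mm [  -9.4 -117.2  313. ] rot deg [0.01 0.01 0.03] F [-5.72  0.23 15.41] gap 0.0004
A/B targets
t 14.15 tcp [0.4325 0.063  0.0829] d mm [  81.3 -117.1  316.8] rot deg [0.01 0.01 0.03] F [-5.72  0.23 15.41] gap 0.0004
```

View pics/s5c.png

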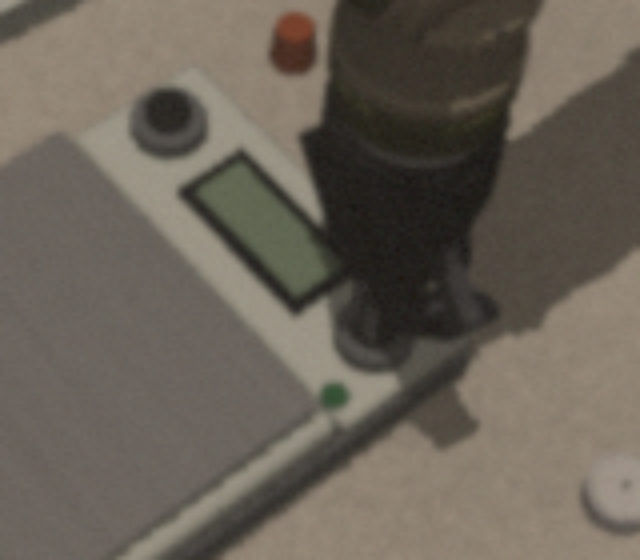

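The force jumped to 15 N at the stop, so TARE was fully down. I let it up and go above the far reel.

Emit:
{"fn": "apply_moves", "kwargs": {
  "commands": [
    {"hand": 0, "tx": 0, "ty": -5, "tz": 0, "wx": 0, "wy": 0, "wz": 0},
    {"hand": 0, "tx": 0, "ty": -20, "tz": 0, "wx": 0, "wy": 0, "wz": 0},
    {"hand": 0, "tx": 0, "ty": -30, "tz": 0, "wx": 0, "wy": 0, "wz": 0},
    {"hand": 0, "tx": 0, "ty": -30, "tz": 0, "wx": 0, "wy": 0, "wz": 0},
    {"hand": 85, "tx": 0, "ty": -34, "tz": 0, "wx": 0, "wy": 0, "wz": 0},
    {"hand": 85, "tx": 4, "ty": 0, "tz": 15, "wx": 0, "wy": 0, "wz": 0},
    {"hand": 85, "tx": 8, "ty": 0, "tz": 30, "wx": 0, "wy": 0, "wz": 0},
    {"hand": 85, "tx": 8, "ty": 0, "tz": 30, "wx": 0, "wy": 0, "wz": 0},
    {"hand": 85, "tx": 8, "ty": 0, "tz": 30, "wx": 0, "wy": 0, "wz": 0},
    {"hand": 85, "tx": 8, "ty": 0, "tz": 30, "wx": 0, "wy": 0, "wz": 0},
    {"hand": 85, "tx": 8, "ty": 0, "tz": 30, "wx": 0, "wy": 0, "wz": 0},
    {"hand": 85, "tx": 8, "ty": 0, "tz": 30, "wx": 0, "wy": 0, "wz": 0},
    {"hand": 85, "tx": 8, "ty": 0, "tz": 30, "wx": 0, "wy": 0, "wz": 0},
    {"hand": 85, "tx": 8, "ty": 0, "tz": 30, "wx": 0, "wy": 0, "wz": 0},
    {"hand": 85, "tx": 8, "ty": 0, "tz": 30, "wx": 0, "wy": 0, "wz": 0},
    {"hand": 85, "tx": 5, "ty": 0, "tz": 22, "wx": 0, "wy": 0, "wz": 0},
    {"hand": 85, "tx": 0, "ty": 0, "tz": 10, "wx": 0, "wy": 0, "wz": 0},
    {"hand": 85, "tx": 0, "ty": 0, "tz": 0, "wx": 0, "wy": 0, "wz": 0},
    {"hand": 85, "tx": 0, "ty": 0, "tz": 0, "wx": 0, "wy": 0, "wz": 0}
  ]
}}

```text
time: 16.58
ee_pos: [0.5133, 0.3794, 0.2005]
orientation: [[1.0, -0.001, 0.0], [-0.0, -0.0, 1.0], [-0.001, -1.0, -0.0]]
ft_force: [-0.1, -0.8, 0.6]
finger_gap: 0.0851
```

```bash
cat >> h.py <<'E'
def discs(im,d,p,z,tol=.007,mn=300):
    C=cloud(p,d); m=(abs(C[...,2]-z)<tol)&(im.min(2)>70)&(im.max(2).astype(int)-im.min(2)<45)
    n,l,s,c=cv2.connectedComponentsWithStats(m.astype(np.uint8))
    for i in range(1,n):
        if s[i,4]>mn:
            cs=np.vstack(cv2.findContours((l==i).astype(np.uint8),0,1)[0]).reshape(-1,2)
            W=onplane(p,cs,z)[:,:2].astype(np.float32)
            a,b=cv2.minEnclosingCircle(W)
            print(c[i].round(),s[i,4],'xy',np.round(a,4),'r',round(b,4),'rect',np.round(cv2.minAreaRect(W)[0],4))
E
python3 -c "
from h import *
go(.5137,.3798,.051)
p=cams.camera_params('wrist');im,d,_=grab('wrist','w6.png')
discs(im,d,p,.065)
s,_,q=grab('scene','s6.png')
"
```

```text
t 16.57 tcp [0.5133 0.3794 0.2005] d mm [  0.5 149.5   0.5] rot deg [ 0.03 -0.02 -0.03] F [-0.12 -0.78  0.64] gap 0.0851
[310.  78.] 5324 xy [0.4229 0.3771] r 0.0251 rect [0.4228 0.3772]
[609. 288.] 5328 xy [0.5461 0.6036] r 0.0668 rect [0.5524 0.5765]
[315. 226.] 4071 xy [0.5126 0.3797] r 0.025 rect [0.5127 0.3797]
```

View pics/w6.png

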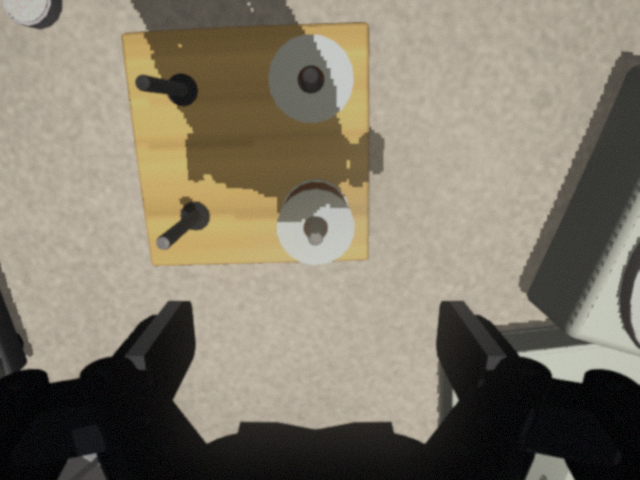

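View pics/s6.png

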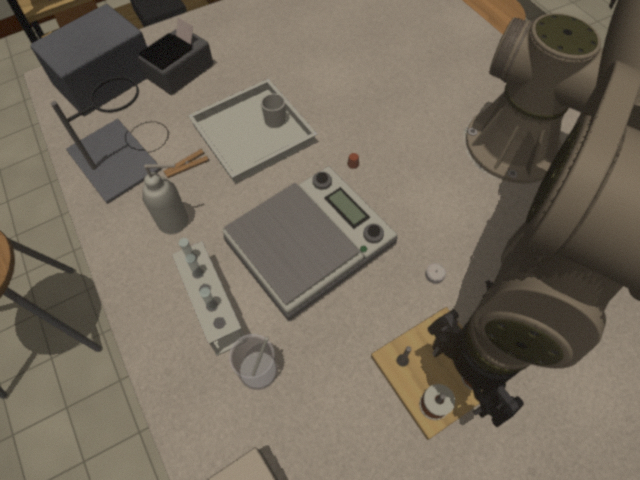

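The wrist view shows the reels at (315,226), world (0.5127,0.3797), and (310,78), world (0.4229,0.3772). I grasp the far one.

Emit:
{"fn": "apply_moves", "kwargs": {
  "commands": [
    {"hand": 85, "tx": -0.6, "ty": 25, "tz": 0.3, "wx": 0, "wy": 0, "wz": 0},
    {"hand": 85, "tx": 0, "ty": 30, "tz": 0, "wx": 0, "wy": 0, "wz": 0},
    {"hand": 85, "tx": 0, "ty": 30, "tz": 0, "wx": 0, "wy": 0, "wz": 0},
    {"hand": 85, "tx": 0, "ty": 25, "tz": 0, "wx": 0, "wy": 0, "wz": 0},
    {"hand": 85, "tx": 0, "ty": 20, "tz": 0, "wx": 0, "wy": 0, "wz": 0},
    {"hand": 85, "tx": 0, "ty": 14, "tz": 0, "wx": 0, "wy": 0, "wz": 0},
    {"hand": 85, "tx": 0, "ty": 5, "tz": 0, "wx": 0, "wy": 0, "wz": 0},
    {"hand": 85, "tx": 0, "ty": 0, "tz": 0, "wx": 0, "wy": 0, "wz": 0},
    {"hand": 40, "tx": 0, "ty": 0, "tz": 0, "wx": 0, "wy": 0, "wz": 0},
    {"hand": 40, "tx": 0, "ty": 0, "tz": 0, "wx": 0, "wy": 0, "wz": 0},
    {"hand": 40, "tx": 0, "ty": 0, "tz": 0, "wx": 0, "wy": 0, "wz": 0},
    {"hand": 40, "tx": 0, "ty": 0, "tz": 0, "wx": 0, "wy": 0, "wz": 0},
    {"hand": 40, "tx": 0, "ty": 0, "tz": 0, "wx": 0, "wy": 0, "wz": 0},
    {"hand": 40, "tx": 0, "ty": 0, "tz": 0, "wx": 0, "wy": 0, "wz": 0},
    {"hand": 40, "tx": 0, "ty": 0, "tz": 0, "wx": 0, "wy": 0, "wz": 0}
  ],
  "grip_force": 60
}}

```text
time: 18.55
ee_pos: [0.5137, 0.3806, 0.0532]
orientation: [[1.0, 0.002, -0.0], [0.0, 0.001, 1.0], [0.002, -1.0, 0.001]]
ft_force: [0.0, -0.2, 5.8]
finger_gap: 0.049
```

Emit:
{"fn": "apply_moves", "kwargs": {
  "commands": [
    {"hand": 40, "tx": 0, "ty": -8, "tz": 0, "wx": 0, "wy": 0, "wz": 0},
    {"hand": 40, "tx": 0, "ty": -15, "tz": 0, "wx": 0, "wy": 0, "wz": 0},
    {"hand": 40, "tx": 0, "ty": -20, "tz": 0, "wx": 0, "wy": 0, "wz": 0},
    {"hand": 40, "tx": 0, "ty": -20, "tz": 0, "wx": 0, "wy": 0, "wz": 0},
    {"hand": 40, "tx": 0, "ty": -20, "tz": 0, "wx": 0, "wy": 0, "wz": 0},
    {"hand": 40, "tx": 0, "ty": -12, "tz": 0, "wx": 0, "wy": 0, "wz": 0},
    {"hand": 40, "tx": 0, "ty": 0, "tz": 0, "wx": 0, "wy": 0, "wz": 0}
  ]
}}

```text
time: 19.42
ee_pos: [0.5136, 0.3807, 0.1482]
orientation: [[1.0, 0.002, -0.0], [0.0, 0.001, 1.0], [0.002, -1.0, 0.001]]
ft_force: [0.8, -0.1, -1.5]
finger_gap: 0.0492
```

```bash
python3 -c "
from h import *
th=np.radians(8.4);X=np.array([np.cos(th),np.sin(th)]);c=np.array([.581,.003])
a=c+.042*X;b=c-.042*X;print(a,b)
go(*a,.16)
s,_,q=grab('side','d7.png')
"
```

```text
[0.62254944 0.00913549] [ 0.53945056 -0.00313549]
t 19.43 tcp [0.5136 0.3807 0.1482] d mm [ 108.9  -12.1 -371.6] rot deg [-0.07  0.01  0.12] F [ 0.79 -0.14 -1.54] gap 0.0492
```

View pics/d7.png

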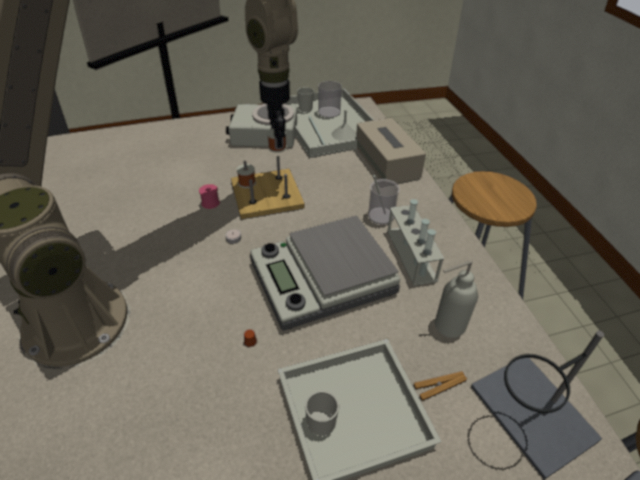

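The reel is off its spindle and held. I carry it to the rear half of the pan, keeping clear of the beaker.

Emit:
{"fn": "apply_moves", "kwargs": {
  "commands": [
    {"hand": 40, "tx": 0, "ty": -5, "tz": -10, "wx": 0, "wy": 0, "wz": 0},
    {"hand": 40, "tx": 0, "ty": -7, "tz": -20, "wx": 0, "wy": 0, "wz": 0},
    {"hand": 40, "tx": 0, "ty": 0, "tz": -28, "wx": 0, "wy": 0, "wz": 0},
    {"hand": 40, "tx": 0, "ty": 0, "tz": -28, "wx": 0, "wy": 0, "wz": 0},
    {"hand": 40, "tx": 0, "ty": 0, "tz": -28, "wx": 0, "wy": 0, "wz": 0},
    {"hand": 40, "tx": 0, "ty": 0, "tz": -28, "wx": 0, "wy": 0, "wz": 0},
    {"hand": 40, "tx": 0, "ty": 0, "tz": -28, "wx": 0, "wy": 0, "wz": 0},
    {"hand": 40, "tx": 0, "ty": 0, "tz": -28, "wx": 0, "wy": 0, "wz": 0},
    {"hand": 40, "tx": 0, "ty": 0, "tz": -28, "wx": 0, "wy": 0, "wz": 0},
    {"hand": 40, "tx": 10, "ty": 0, "tz": -28, "wx": 0, "wy": 0, "wz": 0},
    {"hand": 40, "tx": 15, "ty": 0, "tz": -28, "wx": 0, "wy": 0, "wz": 0},
    {"hand": 40, "tx": 20, "ty": 0, "tz": -28, "wx": 0, "wy": 0, "wz": 0},
    {"hand": 40, "tx": 20, "ty": 0, "tz": -28, "wx": 0, "wy": 0, "wz": 0},
    {"hand": 40, "tx": 20, "ty": 0, "tz": -22, "wx": 0, "wy": 0, "wz": 0},
    {"hand": 40, "tx": 17, "ty": 0, "tz": -13, "wx": 0, "wy": 0, "wz": 0},
    {"hand": 40, "tx": 0, "ty": 0, "tz": 0, "wx": 0, "wy": 0, "wz": 0},
    {"hand": 40, "tx": 0, "ty": 0, "tz": 0, "wx": 0, "wy": 0, "wz": 0}
  ]
}}

```text
time: 21.6
ee_pos: [0.6138, 0.007, 0.1587]
orientation: [[1.0, -0.001, 0.001], [-0.001, 0.0, 1.0], [-0.001, -1.0, 0.0]]
ft_force: [0.6, 0.3, -1.3]
finger_gap: 0.0494
```

```bash
python3 -c "
from h import *
go(.6156,.008,.1035)
s,_,q=grab('wrist','w8.png')
s,_,q=grab('scene','s8.png')
"
```

```text
t 21.6 tcp [0.6138 0.007  0.1587] d mm [ 1.8 55.2  1. ] rot deg [-0.02 -0.03 -0.07] F [ 0.56  0.26 -1.29] gap 0.0494
```

View pics/w8.png

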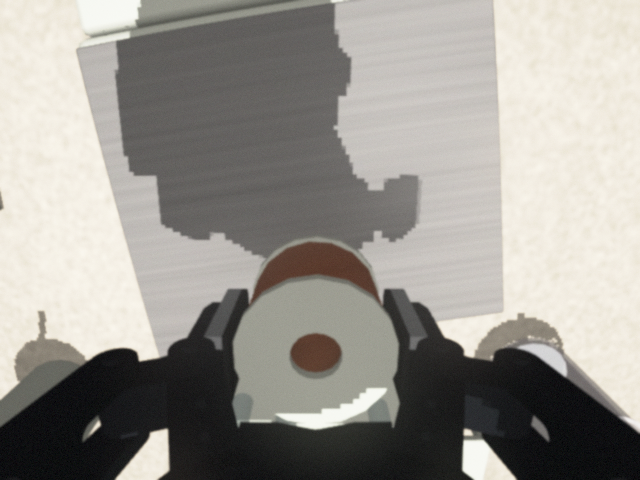

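View pics/s8.png

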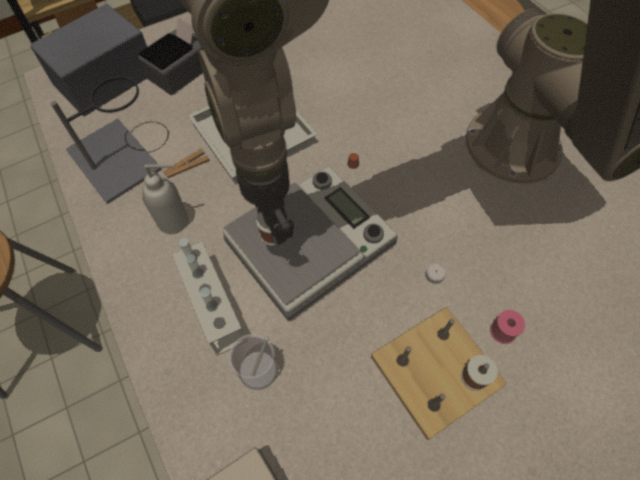

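Emit:
{"fn": "apply_moves", "kwargs": {
  "commands": [
    {"hand": 40, "tx": 0, "ty": 15, "tz": 0, "wx": 0, "wy": 0, "wz": 0},
    {"hand": 40, "tx": 0, "ty": 20, "tz": 0, "wx": 0, "wy": 0, "wz": 0},
    {"hand": 40, "tx": 0, "ty": 12, "tz": 0, "wx": 0, "wy": 0, "wz": 0},
    {"hand": 40, "tx": 0, "ty": 5, "tz": 0, "wx": 0, "wy": 0, "wz": 0},
    {"hand": 40, "tx": 0, "ty": 0, "tz": 0, "wx": 0, "wy": 0, "wz": 0},
    {"hand": 40, "tx": 0, "ty": 0, "tz": 0, "wx": 0, "wy": 0, "wz": 0}
  ]
}}

```text
time: 22.45
ee_pos: [0.6155, 0.0073, 0.1074]
orientation: [[1.0, 0.001, -0.0], [0.0, -0.0, 1.0], [0.001, -1.0, -0.0]]
ft_force: [-0.1, 0.4, -2.1]
finger_gap: 0.0489
```

Emit:
{"fn": "apply_moves", "kwargs": {
  "commands": [
    {"hand": 40, "tx": 0, "ty": 2.5, "tz": 0, "wx": 0, "wy": 0, "wz": 0},
    {"hand": 40, "tx": 0, "ty": 1.5, "tz": 0, "wx": 0, "wy": 0, "wz": 0},
    {"hand": 40, "tx": 0, "ty": 0, "tz": 0, "wx": 0, "wy": 0, "wz": 0},
    {"hand": 40, "tx": 0, "ty": 0, "tz": 0, "wx": 0, "wy": 0, "wz": 0}
  ]
}}

```text
time: 22.95
ee_pos: [0.6152, 0.0072, 0.1031]
orientation: [[1.0, 0.001, 0.0], [-0.0, -0.0, 1.0], [0.001, -1.0, -0.0]]
ft_force: [-1.2, 0.1, 1.6]
finger_gap: 0.049
```

The reel is resting on the pan. I release it, rise, and go to the second reel.

Emit:
{"fn": "apply_moves", "kwargs": {
  "commands": [
    {"hand": 80, "tx": 0, "ty": 0, "tz": 0, "wx": 0, "wy": 0, "wz": 0},
    {"hand": 80, "tx": 0, "ty": 0, "tz": 0, "wx": 0, "wy": 0, "wz": 0},
    {"hand": 80, "tx": 0, "ty": 0, "tz": 0, "wx": 0, "wy": 0, "wz": 0},
    {"hand": 80, "tx": 0, "ty": 0, "tz": 0, "wx": 0, "wy": 0, "wz": 0},
    {"hand": 80, "tx": 0, "ty": -10, "tz": 0, "wx": 0, "wy": 0, "wz": 0},
    {"hand": 80, "tx": 0, "ty": -25, "tz": 0, "wx": 0, "wy": 0, "wz": 0},
    {"hand": 80, "tx": 0, "ty": -30, "tz": 0, "wx": 0, "wy": 0, "wz": 0},
    {"hand": 80, "tx": 0, "ty": -31, "tz": 0, "wx": 0, "wy": 0, "wz": 0},
    {"hand": 85, "tx": -10, "ty": 0, "tz": 20, "wx": 0, "wy": 0, "wz": 0},
    {"hand": 85, "tx": -20, "ty": 0, "tz": 38, "wx": 0, "wy": 0, "wz": 0},
    {"hand": 85, "tx": -20, "ty": 0, "tz": 38, "wx": 0, "wy": 0, "wz": 0},
    {"hand": 85, "tx": -20, "ty": 0, "tz": 38, "wx": 0, "wy": 0, "wz": 0},
    {"hand": 85, "tx": -20, "ty": 0, "tz": 38, "wx": 0, "wy": 0, "wz": 0},
    {"hand": 85, "tx": -20, "ty": 0, "tz": 38, "wx": 0, "wy": 0, "wz": 0},
    {"hand": 85, "tx": -20, "ty": 0, "tz": 38, "wx": 0, "wy": 0, "wz": 0},
    {"hand": 85, "tx": -20, "ty": 0, "tz": 38, "wx": 0, "wy": 0, "wz": 0},
    {"hand": 85, "tx": -20, "ty": 0, "tz": 38, "wx": 0, "wy": 0, "wz": 0},
    {"hand": 85, "tx": -20, "ty": 0, "tz": 36, "wx": 0, "wy": 0, "wz": 0},
    {"hand": 85, "tx": -2, "ty": 0, "tz": 10, "wx": 0, "wy": 0, "wz": 0},
    {"hand": 85, "tx": 0, "ty": 0, "tz": 0, "wx": 0, "wy": 0, "wz": 0}
  ]
}}

```text
time: 25.45
ee_pos: [0.4223, 0.3777, 0.1984]
orientation: [[1.0, -0.0, -0.002], [0.002, -0.001, 1.0], [-0.0, -1.0, -0.001]]
ft_force: [0.2, -0.7, -0.7]
finger_gap: 0.085
```

```bash
python3 -c "
from h import *
go(.4229,.3772,.053)
p=cams.camera_params('wrist');im,d,_=grab('wrist','w9.png')
discs(im,d,p,.065)
im,d,q=grab('scene','s9.png'); discs(im,d,q,.115)
"
```

```text
t 25.45 tcp [0.4223 0.3777 0.1984] d mm [  0.7 145.4  -0.4] rot deg [ 0.03  0.1  -0.02] F [ 0.22 -0.7  -0.69] gap 0.085
[314. 229.] 4094 xy [0.4226 0.3772] r 0.025 rect [0.4227 0.3769]
[619. 330.] 2428 xy [0.4882 0.5864] r 0.042 rect [0.4922 0.5996]
[273. 237.] 507 xy [0.6149 0.0079] r 0.0253 rect [0.6152 0.0077]
```

View pics/s9.png

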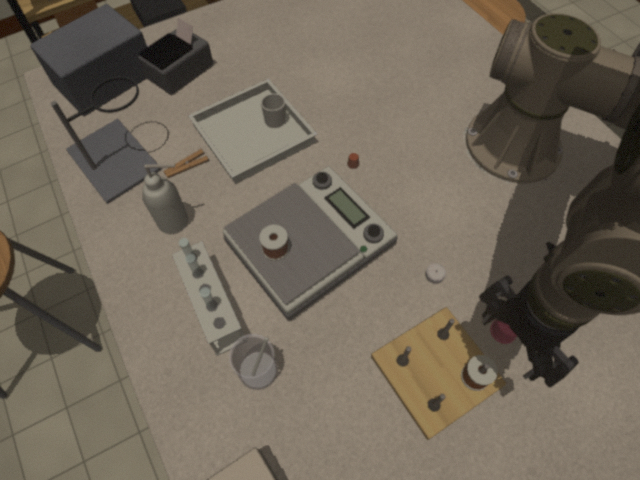

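View pics/w9.png

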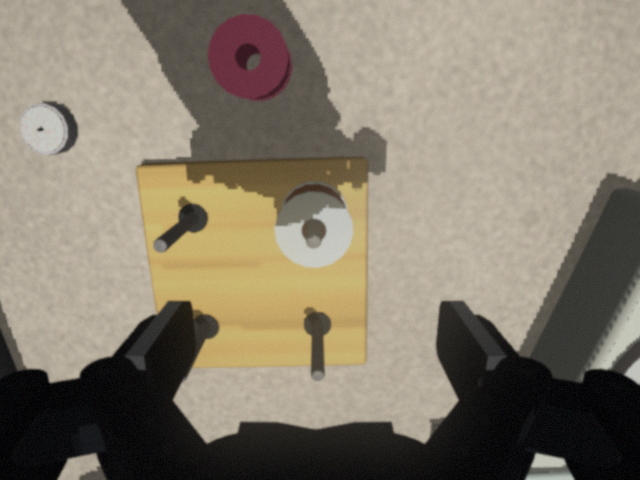

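Reel 1 stands on the pan at scene (273,237), and the second reel is where expected at wrist (314,229). I grasp it and lift.

Emit:
{"fn": "apply_moves", "kwargs": {
  "commands": [
    {"hand": 85, "tx": 0.5, "ty": 25, "tz": -0.5, "wx": 0, "wy": 0, "wz": 0},
    {"hand": 85, "tx": 0, "ty": 30, "tz": 0, "wx": 0, "wy": 0, "wz": 0},
    {"hand": 85, "tx": 0, "ty": 30, "tz": 0, "wx": 0, "wy": 0, "wz": 0},
    {"hand": 85, "tx": 0, "ty": 25, "tz": 0, "wx": 0, "wy": 0, "wz": 0},
    {"hand": 85, "tx": 0, "ty": 20, "tz": 0, "wx": 0, "wy": 0, "wz": 0},
    {"hand": 85, "tx": 0, "ty": 13, "tz": 0, "wx": 0, "wy": 0, "wz": 0},
    {"hand": 85, "tx": 0, "ty": 4, "tz": 0, "wx": 0, "wy": 0, "wz": 0},
    {"hand": 85, "tx": 0, "ty": 0, "tz": 0, "wx": 0, "wy": 0, "wz": 0},
    {"hand": 40, "tx": 0, "ty": 0, "tz": 0, "wx": 0, "wy": 0, "wz": 0},
    {"hand": 40, "tx": 0, "ty": 0, "tz": 0, "wx": 0, "wy": 0, "wz": 0},
    {"hand": 40, "tx": 0, "ty": 0, "tz": 0, "wx": 0, "wy": 0, "wz": 0},
    {"hand": 40, "tx": 0, "ty": 0, "tz": 0, "wx": 0, "wy": 0, "wz": 0},
    {"hand": 40, "tx": 0, "ty": 0, "tz": 0, "wx": 0, "wy": 0, "wz": 0},
    {"hand": 40, "tx": 0, "ty": 0, "tz": 0, "wx": 0, "wy": 0, "wz": 0},
    {"hand": 40, "tx": 0, "ty": 0, "tz": 0, "wx": 0, "wy": 0, "wz": 0}
  ],
  "grip_force": 60
}}

```text
time: 27.42
ee_pos: [0.424, 0.3772, 0.053]
orientation: [[1.0, 0.002, -0.0], [0.0, 0.001, 1.0], [0.002, -1.0, 0.001]]
ft_force: [-0.7, -0.7, 5.9]
finger_gap: 0.0489
```

Emit:
{"fn": "apply_moves", "kwargs": {
  "commands": [
    {"hand": 40, "tx": 0, "ty": -8, "tz": 0, "wx": 0, "wy": 0, "wz": 0},
    {"hand": 40, "tx": 0, "ty": -15, "tz": 0, "wx": 0, "wy": 0, "wz": 0},
    {"hand": 40, "tx": 0, "ty": -20, "tz": 0, "wx": 0, "wy": 0, "wz": 0},
    {"hand": 40, "tx": 0, "ty": -20, "tz": 0, "wx": 0, "wy": 0, "wz": 0},
    {"hand": 40, "tx": 0, "ty": -20, "tz": 0, "wx": 0, "wy": 0, "wz": 0},
    {"hand": 40, "tx": 0, "ty": -24, "tz": 0, "wx": 0, "wy": 0, "wz": 0},
    {"hand": 40, "tx": 0, "ty": -10, "tz": 0, "wx": 0, "wy": 0, "wz": 0},
    {"hand": 40, "tx": 0, "ty": 0, "tz": 0, "wx": 0, "wy": 0, "wz": 0}
  ]
}}

```text
time: 28.42
ee_pos: [0.4239, 0.3771, 0.1697]
orientation: [[1.0, 0.002, -0.0], [0.0, 0.001, 1.0], [0.002, -1.0, 0.001]]
ft_force: [0.3, -0.6, -2.4]
finger_gap: 0.0488
```

```bash
python3 -c "
from h import *
go(.5464,-.002,.16)
s,_,q=grab('side','d10.png')
"
```

```text
t 28.43 tcp [0.4239 0.3771 0.1697] d mm [ 122.5    9.5 -379.1] rot deg [-0.06  0.01  0.09] F [ 0.26 -0.61 -2.4 ] gap 0.0488
```

View pics/d10.png

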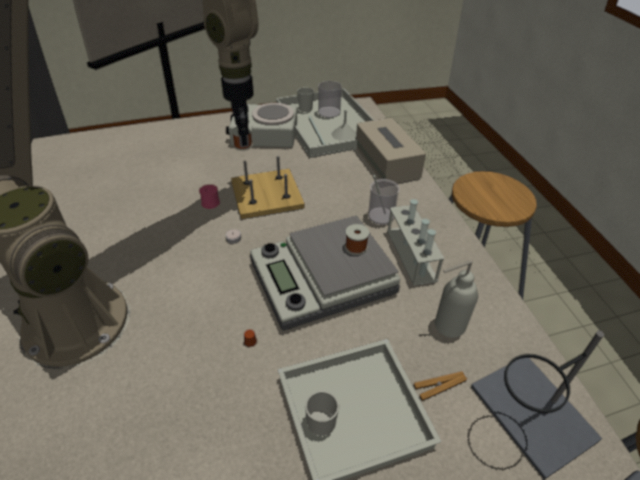

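The second reel is off its spindle too. I carry it to the front half of the pan.

Emit:
{"fn": "apply_moves", "kwargs": {
  "commands": [
    {"hand": 40, "tx": 3, "ty": 0, "tz": -10, "wx": 0, "wy": 0, "wz": 0},
    {"hand": 40, "tx": 6, "ty": 0, "tz": -20, "wx": 0, "wy": 0, "wz": 0},
    {"hand": 40, "tx": 9, "ty": 0, "tz": -28, "wx": 0, "wy": 0, "wz": 0},
    {"hand": 40, "tx": 9, "ty": 0, "tz": -28, "wx": 0, "wy": 0, "wz": 0},
    {"hand": 40, "tx": 9, "ty": 0, "tz": -28, "wx": 0, "wy": 0, "wz": 0},
    {"hand": 40, "tx": 9, "ty": 0, "tz": -28, "wx": 0, "wy": 0, "wz": 0},
    {"hand": 40, "tx": 9, "ty": 0, "tz": -28, "wx": 0, "wy": 0, "wz": 0},
    {"hand": 40, "tx": 9, "ty": 0, "tz": -28, "wx": 0, "wy": 0, "wz": 0},
    {"hand": 40, "tx": 9, "ty": 0, "tz": -28, "wx": 0, "wy": 0, "wz": 0},
    {"hand": 40, "tx": 9, "ty": 0, "tz": -28, "wx": 0, "wy": 0, "wz": 0},
    {"hand": 40, "tx": 9, "ty": 0, "tz": -28, "wx": 0, "wy": 0, "wz": 0},
    {"hand": 40, "tx": 9, "ty": 0, "tz": -28, "wx": 0, "wy": 0, "wz": 0},
    {"hand": 40, "tx": 9, "ty": 0, "tz": -28, "wx": 0, "wy": 0, "wz": 0},
    {"hand": 40, "tx": 8, "ty": 0, "tz": -25, "wx": 0, "wy": 0, "wz": 0},
    {"hand": 40, "tx": 4, "ty": 0, "tz": -16, "wx": 0, "wy": 0, "wz": 0},
    {"hand": 40, "tx": 0, "ty": 0, "tz": 0, "wx": 0, "wy": 0, "wz": 0},
    {"hand": 40, "tx": 0, "ty": 0, "tz": 0, "wx": 0, "wy": 0, "wz": 0}
  ]
}}

```text
time: 30.6
ee_pos: [0.5429, -0.0018, 0.1686]
orientation: [[1.0, -0.001, -0.0], [0.0, 0.001, 1.0], [-0.001, -1.0, 0.001]]
ft_force: [-0.8, 0.2, -1.3]
finger_gap: 0.0489
```

```bash
python3 -c "
from h import *
go(.5445,-.002,.1035)
s,_,q=grab('wrist','w11.png')
im,d,q=grab('scene','s11.png'); discs(im,d,q,.115)
"
```

```text
t 30.6 tcp [ 0.5429 -0.0018  0.1686] d mm [ 1.6 65.1 -0.2] rot deg [-0.03  0.01 -0.04] F [-0.83  0.25 -1.3 ] gap 0.0489
[273. 237.] 509 xy [0.6151 0.008 ] r 0.0254 rect [0.615  0.0081]
```

View pics/w11.png

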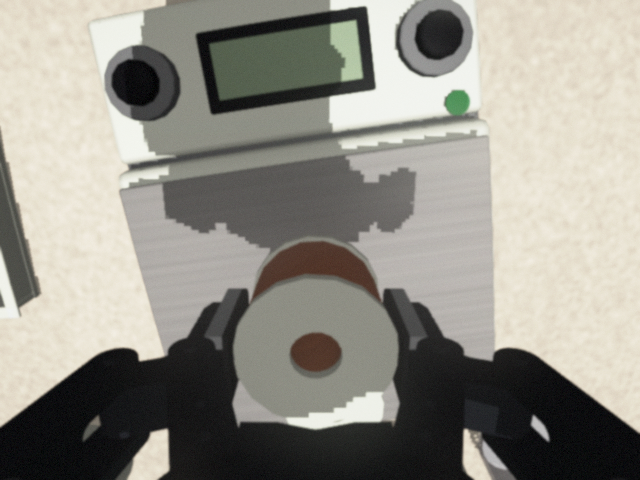

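View pics/s11.png

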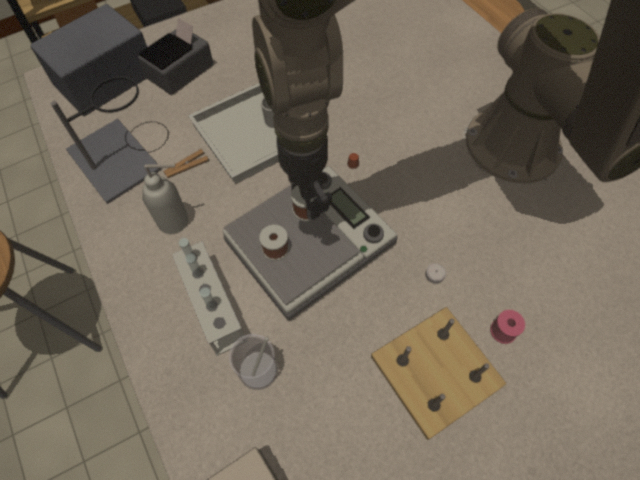

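Reel 1 is unmoved and the held reel is upright. I lower it.

Emit:
{"fn": "apply_moves", "kwargs": {
  "commands": [
    {"hand": 40, "tx": 0, "ty": 15, "tz": 0, "wx": 0, "wy": 0, "wz": 0},
    {"hand": 40, "tx": 0, "ty": 20, "tz": 0, "wx": 0, "wy": 0, "wz": 0},
    {"hand": 40, "tx": 0, "ty": 18, "tz": 0, "wx": 0, "wy": 0, "wz": 0},
    {"hand": 40, "tx": 0, "ty": 8, "tz": 0, "wx": 0, "wy": 0, "wz": 0},
    {"hand": 40, "tx": 0, "ty": 0, "tz": 0, "wx": 0, "wy": 0, "wz": 0},
    {"hand": 40, "tx": 0, "ty": 0, "tz": 0, "wx": 0, "wy": 0, "wz": 0}
  ]
}}

```text
time: 31.45
ee_pos: [0.5439, -0.0021, 0.1083]
orientation: [[1.0, 0.001, -0.0], [0.0, -0.0, 1.0], [0.001, -1.0, -0.0]]
ft_force: [-0.2, 0.7, -1.4]
finger_gap: 0.0493
```

Emit:
{"fn": "apply_moves", "kwargs": {
  "commands": [
    {"hand": 40, "tx": 0, "ty": 3, "tz": 0, "wx": 0, "wy": 0, "wz": 0},
    {"hand": 40, "tx": 0, "ty": 2, "tz": 0, "wx": 0, "wy": 0, "wz": 0},
    {"hand": 40, "tx": 0, "ty": 0, "tz": 0, "wx": 0, "wy": 0, "wz": 0},
    {"hand": 40, "tx": 0, "ty": 0, "tz": 0, "wx": 0, "wy": 0, "wz": 0}
  ]
}}

```text
time: 31.95
ee_pos: [0.5437, -0.0023, 0.103]
orientation: [[1.0, 0.001, 0.0], [-0.0, 0.0, 1.0], [0.001, -1.0, 0.0]]
ft_force: [-0.4, 0.1, 0.9]
finger_gap: 0.0491
```

Emit:
{"fn": "apply_moves", "kwargs": {
  "commands": [
    {"hand": 80, "tx": 0, "ty": 0, "tz": 0, "wx": 0, "wy": 0, "wz": 0},
    {"hand": 80, "tx": 0, "ty": 0, "tz": 0, "wx": 0, "wy": 0, "wz": 0},
    {"hand": 80, "tx": 0, "ty": 0, "tz": 0, "wx": 0, "wy": 0, "wz": 0},
    {"hand": 80, "tx": 0, "ty": 0, "tz": 0, "wx": 0, "wy": 0, "wz": 0},
    {"hand": 80, "tx": 0, "ty": -10, "tz": 0, "wx": 0, "wy": 0, "wz": 0},
    {"hand": 80, "tx": 0, "ty": -25, "tz": 0, "wx": 0, "wy": 0, "wz": 0},
    {"hand": 80, "tx": 0, "ty": -30, "tz": 0, "wx": 0, "wy": 0, "wz": 0},
    {"hand": 80, "tx": 0, "ty": -31, "tz": 0, "wx": 0, "wy": 0, "wz": 0},
    {"hand": 0, "tx": -10, "ty": 0, "tz": -12, "wx": 0, "wy": 0, "wz": 0},
    {"hand": 0, "tx": -25, "ty": 0, "tz": -25, "wx": 0, "wy": 0, "wz": 0},
    {"hand": 0, "tx": -25, "ty": 0, "tz": -25, "wx": 0, "wy": 0, "wz": 0},
    {"hand": 0, "tx": -20, "ty": 0, "tz": -20, "wx": 0, "wy": 0, "wz": 0},
    {"hand": 0, "tx": -8, "ty": 0, "tz": -9, "wx": 0, "wy": 0, "wz": 0},
    {"hand": 0, "tx": 0, "ty": 0, "tz": 0, "wx": 0, "wy": 0, "wz": 0},
    {"hand": 0, "tx": 0, "ty": 0, "tz": 0, "wx": 0, "wy": 0, "wz": 0}
  ]
}}

```text
time: 33.83
ee_pos: [0.456, -0.093, 0.1987]
orientation: [[1.0, 0.0, -0.0], [0.0, 0.0, 1.0], [0.0, -1.0, 0.0]]
ft_force: [0.6, 0.4, 1.0]
finger_gap: 0.0002
```

```bash
python3 -c "
from h import *
go(.456,-.093,.12)
p=cams.camera_params('wrist');im,d,_=grab('wrist','w12.png')
g=im.max(2);m=((g<45)).astype(np.uint8);m[330:]=0
n,l,s,c=cv2.connectedComponentsWithStats(m)
for i in range(1,n):
  if s[i,4]>300: print(c[i],s[i],onplane(p,[c[i]],.066))
im,d,q=grab('scene','s12.png'); discs(im,d,q,.115)
"
```

```text
t 33.83 tcp [ 0.456  -0.093   0.1987] d mm [-0.  78.7 -0.1] rot deg [-0.01  0.02  0.02] F [0.62 0.43 0.98] gap 0.0002
[556.38316722 192.16389812] [537 175  38  35 903] [[0.43176048 0.0594866  0.066     ]]
[306. 216.] 465 xy [ 0.5429 -0.0016] r 0.0254 rect [ 0.5427 -0.0021]
[273. 237.] 507 xy [0.6152 0.008 ] r 0.0254 rect [0.615  0.0081]
```

View pics/w12.png

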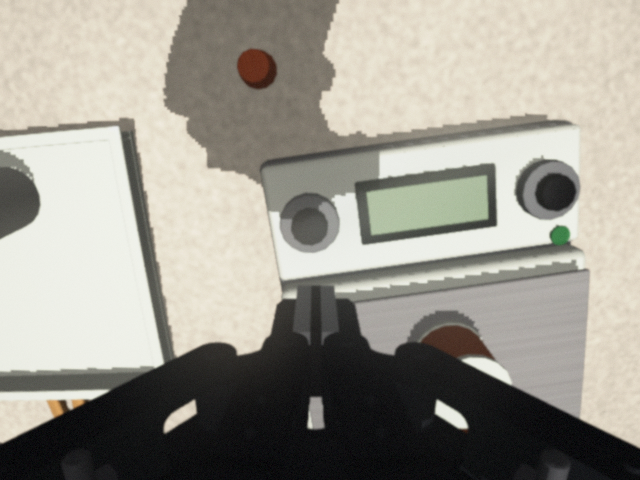

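View pics/s12.png

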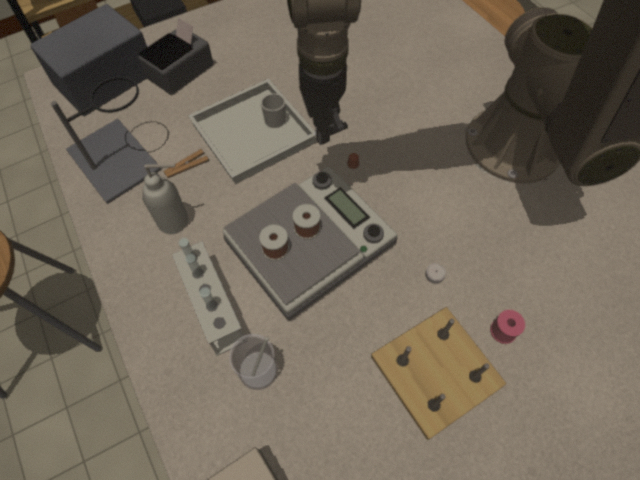

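Both reels stand on the pan at scene (306,216) and (273,237), and the spindles are all empty. PRINT is at wrist (309,223).

```bash
python3 -c "
from h import *
p=cams.camera_params('wrist');print(onplane(p,[[309,223]],.066))"
```

```text
[[ 0.45184391 -0.09621707  0.066     ]]
```

Emit:
{"fn": "apply_moves", "kwargs": {
  "commands": [
    {"hand": 0, "tx": 0, "ty": 20, "tz": 0, "wx": 0, "wy": 0, "wz": 0},
    {"hand": 0, "tx": 0, "ty": 30, "tz": 0, "wx": 0, "wy": 0, "wz": 0},
    {"hand": 0, "tx": 0, "ty": 30, "tz": 0, "wx": 0, "wy": 0, "wz": 0},
    {"hand": 0, "tx": 0, "ty": 20, "tz": 0, "wx": 0, "wy": 0, "wz": 0},
    {"hand": 0, "tx": 0, "ty": 8, "tz": 0, "wx": 0, "wy": 0, "wz": 0},
    {"hand": 0, "tx": 0, "ty": 0, "tz": 0, "wx": 0, "wy": 0, "wz": 0}
  ]
}}

```text
time: 34.67
ee_pos: [0.4555, -0.0928, 0.0906]
orientation: [[1.0, -0.001, -0.001], [0.001, 0.0, 1.0], [-0.001, -1.0, 0.0]]
ft_force: [0.4, 0.5, 0.6]
finger_gap: -0.0001
```

Emit:
{"fn": "apply_moves", "kwargs": {
  "commands": [
    {"hand": 0, "tx": -1, "ty": 0, "tz": -1.5, "wx": 0, "wy": 0, "wz": 0},
    {"hand": 0, "tx": 0, "ty": 2, "tz": 0, "wx": 0, "wy": 0, "wz": 0},
    {"hand": 0, "tx": 0, "ty": 2, "tz": 0, "wx": 0, "wy": 0, "wz": 0},
    {"hand": 0, "tx": 0, "ty": 2, "tz": 0, "wx": 0, "wy": 0, "wz": 0},
    {"hand": 0, "tx": 0, "ty": 1, "tz": 0, "wx": 0, "wy": 0, "wz": 0},
    {"hand": 0, "tx": 0, "ty": 0, "tz": 0, "wx": 0, "wy": 0, "wz": 0},
    {"hand": 0, "tx": 0, "ty": 0, "tz": 0, "wx": 0, "wy": 0, "wz": 0}
  ]
}}

```text
time: 35.55
ee_pos: [0.455, -0.0949, 0.0841]
orientation: [[1.0, 0.001, -0.0], [0.0, -0.0, 1.0], [0.001, -1.0, -0.0]]
ft_force: [0.1, 0.3, 4.2]
finger_gap: 0.0004
```

Emit:
{"fn": "apply_moves", "kwargs": {
  "commands": [
    {"hand": 0, "tx": 0, "ty": 1, "tz": 0, "wx": 0, "wy": 0, "wz": 0},
    {"hand": 0, "tx": 0, "ty": 0.8, "tz": 0, "wx": 0, "wy": 0, "wz": 0},
    {"hand": 0, "tx": 0, "ty": 0, "tz": 0, "wx": 0, "wy": 0, "wz": 0},
    {"hand": 0, "tx": 0, "ty": 0, "tz": 0, "wx": 0, "wy": 0, "wz": 0}
  ]
}}

```text
time: 36.05
ee_pos: [0.455, -0.0949, 0.0829]
orientation: [[1.0, 0.001, -0.0], [0.0, -0.001, 1.0], [0.001, -1.0, -0.001]]
ft_force: [-1.0, -0.8, 12.1]
finger_gap: -0.0001
```

```bash
python3 -c "
from h import *
go(.456,-.093,.12)
im,d,q=grab('scene','s13.png'); discs(im,d,q,.115)
"
```

```text
t 36.05 tcp [ 0.455  -0.0949  0.0829] d mm [  1.1 -37.1   1.9] rot deg [0.04 0.   0.08] F [-1.04 -0.84 12.14] gap -0.0001
[306. 216.] 467 xy [ 0.5433 -0.0015] r 0.0252 rect [ 0.5433 -0.0012]
[273. 237.] 506 xy [0.6151 0.008 ] r 0.0254 rect [0.615  0.0081]
```

PRINT bottomed at 12 N with both reels on the pan. I let it up and go above the front reel.

Emit:
{"fn": "apply_moves", "kwargs": {
  "commands": [
    {"hand": 0, "tx": 0, "ty": -5, "tz": 0, "wx": 0, "wy": 0, "wz": 0},
    {"hand": 0, "tx": 0, "ty": -20, "tz": 0, "wx": 0, "wy": 0, "wz": 0},
    {"hand": 0, "tx": 0, "ty": -30, "tz": 0, "wx": 0, "wy": 0, "wz": 0},
    {"hand": 0, "tx": 0, "ty": -30, "tz": 0, "wx": 0, "wy": 0, "wz": 0},
    {"hand": 85, "tx": 0, "ty": -34, "tz": 0, "wx": 0, "wy": 0, "wz": 0},
    {"hand": 85, "tx": 10, "ty": 0, "tz": 11, "wx": 0, "wy": 0, "wz": 0},
    {"hand": 85, "tx": 20, "ty": 0, "tz": 21, "wx": 0, "wy": 0, "wz": 0},
    {"hand": 85, "tx": 22, "ty": 0, "tz": 23, "wx": 0, "wy": 0, "wz": 0},
    {"hand": 85, "tx": 22, "ty": 0, "tz": 23, "wx": 0, "wy": 0, "wz": 0},
    {"hand": 85, "tx": 14, "ty": 0, "tz": 15, "wx": 0, "wy": 0, "wz": 0},
    {"hand": 85, "tx": 0, "ty": 0, "tz": 0, "wx": 0, "wy": 0, "wz": 0},
    {"hand": 85, "tx": 0, "ty": 0, "tz": 0, "wx": 0, "wy": 0, "wz": 0}
  ]
}}

```text
time: 37.6
ee_pos: [0.5417, -0.0018, 0.2003]
orientation: [[1.0, -0.002, -0.0], [0.0, 0.0, 1.0], [-0.002, -1.0, 0.0]]
ft_force: [0.1, 0.1, -0.3]
finger_gap: 0.0852
```

```bash
python3 -c "
from h import *
go(.543,-.0015,.103)
p=cams.camera_params('wrist');im,d,_=grab('wrist','w14.png'); discs(im,d,p,.115)
im,d,q=grab('scene','s14.png'); discs(im,d,q,.115)
"
```

```text
t 37.6 tcp [ 0.5417 -0.0018  0.2003] d mm [ 1.5 97.3  0.3] rot deg [-0.    0.   -0.11] F [ 0.15  0.14 -0.29] gap 0.0852
[315. 253.] 6204 xy [ 0.5423 -0.0019] r 0.0254 rect [ 0.5422 -0.0016]
[331. 371.] 4813 xy [0.6136 0.0073] r 0.026 rect [0.6134 0.0078]
[304. 217.] 379 xy [ 0.5436 -0.0015] r 0.0252 rect [ 0.5465 -0.0013]
[273. 237.] 508 xy [0.6151 0.008 ] r 0.0254 rect [0.615  0.0081]
```

View pics/w14.png

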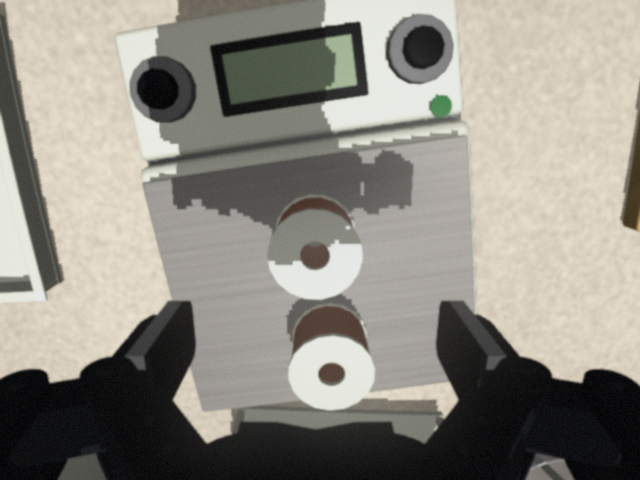

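Both reels are in place at wrist (315,253) and (331,371), and both keys look up. I grip the front reel and lift it.

Emit:
{"fn": "apply_moves", "kwargs": {
  "commands": [
    {"hand": 85, "tx": 1, "ty": 20, "tz": 0, "wx": 0, "wy": 0, "wz": 0},
    {"hand": 85, "tx": 0, "ty": 25, "tz": 0, "wx": 0, "wy": 0, "wz": 0},
    {"hand": 85, "tx": 0, "ty": 25, "tz": 0, "wx": 0, "wy": 0, "wz": 0},
    {"hand": 85, "tx": 0, "ty": 20, "tz": 0, "wx": 0, "wy": 0, "wz": 0},
    {"hand": 85, "tx": 0, "ty": 8, "tz": 0, "wx": 0, "wy": 0, "wz": 0},
    {"hand": 85, "tx": 0, "ty": 0, "tz": 0, "wx": 0, "wy": 0, "wz": 0},
    {"hand": 40, "tx": 0, "ty": 0, "tz": 0, "wx": 0, "wy": 0, "wz": 0},
    {"hand": 40, "tx": 0, "ty": 0, "tz": 0, "wx": 0, "wy": 0, "wz": 0},
    {"hand": 40, "tx": 0, "ty": 0, "tz": 0, "wx": 0, "wy": 0, "wz": 0},
    {"hand": 40, "tx": 0, "ty": 0, "tz": 0, "wx": 0, "wy": 0, "wz": 0},
    {"hand": 40, "tx": 0, "ty": 0, "tz": 0, "wx": 0, "wy": 0, "wz": 0},
    {"hand": 40, "tx": 0, "ty": 0, "tz": 0, "wx": 0, "wy": 0, "wz": 0},
    {"hand": 40, "tx": 0, "ty": 0, "tz": 0, "wx": 0, "wy": 0, "wz": 0},
    {"hand": 40, "tx": 0, "ty": -10, "tz": 0, "wx": 0, "wy": 0, "wz": 0},
    {"hand": 40, "tx": 0, "ty": -20, "tz": 0, "wx": 0, "wy": 0, "wz": 0},
    {"hand": 40, "tx": 0, "ty": -25, "tz": 0, "wx": 0, "wy": 0, "wz": 0},
    {"hand": 40, "tx": 0, "ty": -15, "tz": 0, "wx": 0, "wy": 0, "wz": 0},
    {"hand": 40, "tx": 0, "ty": 0, "tz": 0, "wx": 0, "wy": 0, "wz": 0}
  ],
  "grip_force": 60
}}

```text
time: 39.95
ee_pos: [0.5443, -0.0018, 0.1743]
orientation: [[1.0, 0.003, -0.0], [0.0, -0.0, 1.0], [0.003, -1.0, -0.0]]
ft_force: [-0.3, -0.3, -0.9]
finger_gap: 0.0489
```

```bash
python3 -c "
from h import *
im,d,q=grab('scene','s15.png'); discs(im,d,q,.115,mn=100); discs(im,d,q,.065,mn=100)
go(.510,-.330,.17)
"
```

```text
[158. 198.] 222 xy [ 0.7618 -0.1874] r 0.0306 rect [ 0.7652 -0.1789]
[273. 237.] 507 xy [0.6152 0.008 ] r 0.0254 rect [0.615  0.0081]
[288. 248.] 5353 xy [0.5807 0.0007] r 0.1318 rect [0.5812 0.0028]
[245. 348.] 105 xy [0.7449 0.1607] r 0.0296 rect [0.7475 0.151 ]
t 40.0 tcp [ 0.5437 -0.0017  0.1732] d mm [ -33.7    3.1 -328.3] rot deg [-0.    0.    0.04] F [ 0.94 -0.05 -2.08] gap 0.0489
```

View pics/s15.png

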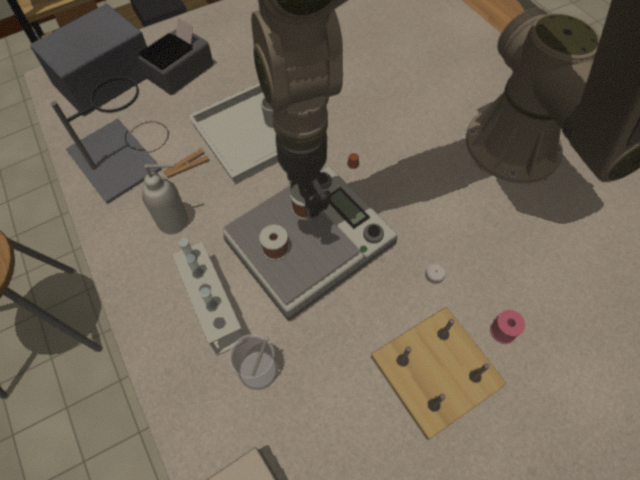

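Emit:
{"fn": "apply_moves", "kwargs": {
  "commands": [
    {"hand": 40, "tx": -1, "ty": 0, "tz": -14, "wx": 0, "wy": 0, "wz": 0},
    {"hand": 40, "tx": -3, "ty": 0, "tz": -28, "wx": 0, "wy": 0, "wz": 0},
    {"hand": 40, "tx": -3, "ty": 0, "tz": -28, "wx": 0, "wy": 0, "wz": 0},
    {"hand": 40, "tx": -3, "ty": 0, "tz": -28, "wx": 0, "wy": 0, "wz": 0},
    {"hand": 40, "tx": -3, "ty": 0, "tz": -28, "wx": 0, "wy": 0, "wz": 0},
    {"hand": 40, "tx": -3, "ty": 0, "tz": -28, "wx": 0, "wy": 0, "wz": 0},
    {"hand": 40, "tx": -3, "ty": 0, "tz": -28, "wx": 0, "wy": 0, "wz": 0},
    {"hand": 40, "tx": -3, "ty": 0, "tz": -28, "wx": 0, "wy": 0, "wz": 0},
    {"hand": 40, "tx": -3, "ty": 0, "tz": -28, "wx": 0, "wy": 0, "wz": 0},
    {"hand": 40, "tx": -3, "ty": 0, "tz": -28, "wx": 0, "wy": 0, "wz": 0},
    {"hand": 40, "tx": -3, "ty": 0, "tz": -28, "wx": 0, "wy": 0, "wz": 0},
    {"hand": 40, "tx": -2, "ty": 0, "tz": -22, "wx": 0, "wy": 0, "wz": 0},
    {"hand": 40, "tx": 0, "ty": 0, "tz": -12, "wx": 0, "wy": 0, "wz": 0},
    {"hand": 40, "tx": 0, "ty": 0, "tz": 0, "wx": 0, "wy": 0, "wz": 0},
    {"hand": 40, "tx": 0, "ty": 0, "tz": 0, "wx": 0, "wy": 0, "wz": 0}
  ]
}}

```text
time: 41.88
ee_pos: [0.5105, -0.3289, 0.1728]
orientation: [[1.0, -0.0, -0.001], [0.001, 0.001, 1.0], [-0.0, -1.0, 0.001]]
ft_force: [0.2, 0.2, -1.1]
finger_gap: 0.049
```

```bash
python3 -c "
from h import *
p=cams.camera_params('wrist');im,d,_=grab('wrist','w16.png'); discs(im,d,p,.065,.004)
im,d,q=grab('side','d16.png'); discs(im,d,q,.065,.004,100)
go(.510,-.330,.0385)
"
```

```text
[303. 125.] 1961 xy [ 0.446  -0.3345] r 0.028 rect [ 0.4465 -0.3346]
[610.  61.] 132 xy [2.0963 0.9188] r 0.217 rect [2.0911 0.9187]
[268. 126.] 304 xy [0.5171 0.6563] r 0.1238 rect [0.5331 0.6067]
[317. 243.] 520 xy [0.5341 0.0529] r 0.0666 rect [0.5311 0.0528]
[330. 272.] 546 xy [ 0.5474 -0.0315] r 0.0833 rect [ 0.5332 -0.0272]
[322. 406.] 216 xy [ 0.4445 -0.3359] r 0.0287 rect [ 0.4442 -0.3364]
t 41.98 tcp [ 0.5106 -0.3288  0.173 ] d mm [ -0.6 134.5  -1.3] rot deg [-0.02  0.07 -0.  ] F [-0.32 -0.17 -1.3 ] gap 0.0489
```

View pics/w16.png

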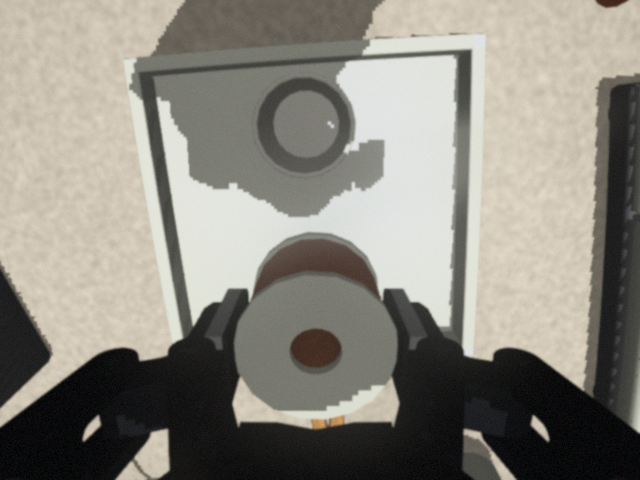

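View pics/d16.png

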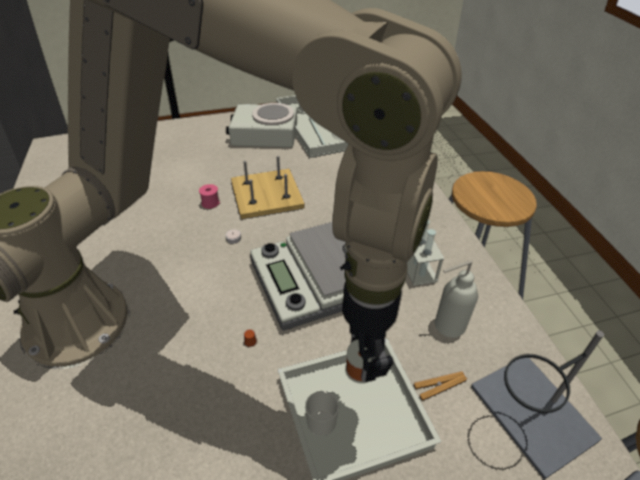

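The cup stands at (0.446,-0.3345), 65 mm from the reel target. I lower the reel.

Emit:
{"fn": "apply_moves", "kwargs": {
  "commands": [
    {"hand": 40, "tx": 0, "ty": 15, "tz": -1, "wx": 0, "wy": 0, "wz": 0},
    {"hand": 40, "tx": 0, "ty": 30, "tz": 0, "wx": 0, "wy": 0, "wz": 0},
    {"hand": 40, "tx": 0, "ty": 30, "tz": 0, "wx": 0, "wy": 0, "wz": 0},
    {"hand": 40, "tx": 0, "ty": 30, "tz": 0, "wx": 0, "wy": 0, "wz": 0},
    {"hand": 40, "tx": 0, "ty": 18, "tz": 0, "wx": 0, "wy": 0, "wz": 0},
    {"hand": 40, "tx": 0, "ty": 6, "tz": 0, "wx": 0, "wy": 0, "wz": 0},
    {"hand": 40, "tx": 0, "ty": 0, "tz": 0, "wx": 0, "wy": 0, "wz": 0},
    {"hand": 40, "tx": 0, "ty": 0, "tz": 0, "wx": 0, "wy": 0, "wz": 0}
  ]
}}

```text
time: 42.98
ee_pos: [0.5111, -0.3311, 0.0448]
orientation: [[1.0, 0.001, -0.0], [0.0, -0.001, 1.0], [0.001, -1.0, -0.001]]
ft_force: [-0.4, 0.2, -0.1]
finger_gap: 0.0495
```

Emit:
{"fn": "apply_moves", "kwargs": {
  "commands": [
    {"hand": 40, "tx": 0, "ty": 3, "tz": 0, "wx": 0, "wy": 0, "wz": 0},
    {"hand": 40, "tx": 0, "ty": 1.5, "tz": 0, "wx": 0, "wy": 0, "wz": 0},
    {"hand": 40, "tx": 0, "ty": 0, "tz": 0, "wx": 0, "wy": 0, "wz": 0},
    {"hand": 40, "tx": 0, "ty": 0, "tz": 0, "wx": 0, "wy": 0, "wz": 0}
  ]
}}

```text
time: 43.48
ee_pos: [0.5105, -0.3307, 0.0395]
orientation: [[1.0, 0.0, -0.0], [0.0, 0.0, 1.0], [0.0, -1.0, 0.0]]
ft_force: [0.6, -0.7, -1.4]
finger_gap: 0.0492
```

Emit:
{"fn": "apply_moves", "kwargs": {
  "commands": [
    {"hand": 40, "tx": 0, "ty": 1.2, "tz": 0, "wx": 0, "wy": 0, "wz": 0},
    {"hand": 40, "tx": 0, "ty": 0, "tz": 0, "wx": 0, "wy": 0, "wz": 0},
    {"hand": 40, "tx": 0, "ty": 0, "tz": 0, "wx": 0, "wy": 0, "wz": 0}
  ]
}}

```text
time: 43.85
ee_pos: [0.5105, -0.3307, 0.0394]
orientation: [[1.0, 0.0, -0.0], [0.0, -0.0, 1.0], [0.0, -1.0, -0.0]]
ft_force: [-3.2, 1.9, 6.3]
finger_gap: 0.0487
```

It touched the floor. I release, rise, and go to the last reel.

Emit:
{"fn": "apply_moves", "kwargs": {
  "commands": [
    {"hand": 75, "tx": 0, "ty": 0, "tz": 0, "wx": 0, "wy": 0, "wz": 0},
    {"hand": 75, "tx": 0, "ty": 0, "tz": 0, "wx": 0, "wy": 0, "wz": 0},
    {"hand": 75, "tx": 0, "ty": 0, "tz": 0, "wx": 0, "wy": 0, "wz": 0},
    {"hand": 75, "tx": 0, "ty": 0, "tz": 0, "wx": 0, "wy": 0, "wz": 0},
    {"hand": 75, "tx": 0, "ty": -10, "tz": 0, "wx": 0, "wy": 0, "wz": 0},
    {"hand": 75, "tx": 0, "ty": -35, "tz": 0, "wx": 0, "wy": 0, "wz": 0},
    {"hand": 75, "tx": 0, "ty": -50, "tz": 0, "wx": 0, "wy": 0, "wz": 0},
    {"hand": 75, "tx": 0, "ty": -45, "tz": 0, "wx": 0, "wy": 0, "wz": 0},
    {"hand": 85, "tx": 3, "ty": -20, "tz": 15, "wx": 0, "wy": 0, "wz": 0},
    {"hand": 85, "tx": 10, "ty": 0, "tz": 32, "wx": 0, "wy": 0, "wz": 0},
    {"hand": 85, "tx": 10, "ty": 0, "tz": 32, "wx": 0, "wy": 0, "wz": 0},
    {"hand": 85, "tx": 10, "ty": 0, "tz": 32, "wx": 0, "wy": 0, "wz": 0},
    {"hand": 85, "tx": 10, "ty": 0, "tz": 32, "wx": 0, "wy": 0, "wz": 0},
    {"hand": 85, "tx": 10, "ty": 0, "tz": 32, "wx": 0, "wy": 0, "wz": 0},
    {"hand": 85, "tx": 10, "ty": 0, "tz": 32, "wx": 0, "wy": 0, "wz": 0},
    {"hand": 85, "tx": 10, "ty": 0, "tz": 32, "wx": 0, "wy": 0, "wz": 0},
    {"hand": 85, "tx": 10, "ty": 0, "tz": 32, "wx": 0, "wy": 0, "wz": 0},
    {"hand": 85, "tx": 10, "ty": 0, "tz": 32, "wx": 0, "wy": 0, "wz": 0},
    {"hand": 85, "tx": 10, "ty": 0, "tz": 32, "wx": 0, "wy": 0, "wz": 0},
    {"hand": 85, "tx": 1, "ty": 0, "tz": 4, "wx": 0, "wy": 0, "wz": 0}
  ]
}}

```text
time: 46.35
ee_pos: [0.6149, 0.0103, 0.1989]
orientation: [[1.0, 0.001, -0.003], [0.003, 0.0, 1.0], [0.001, -1.0, 0.0]]
ft_force: [-0.2, 0.0, 0.6]
finger_gap: 0.0852
```

```bash
python3 -c "
from h import *
p=cams.camera_params('wrist');im,d,_=grab('wrist','w17.png'); discs(im,d,p,.115)
im,d,q=grab('scene','s17.png'); discs(im,d,q,.115); discs(im,d,q,.05,.005,200)
go(.6148,.008,.103)
"
```

```text
[310. 251.] 6312 xy [0.614  0.0078] r 0.0253 rect [0.6139 0.0081]
[270. 239.] 343 xy [0.6163 0.0079] r 0.0253 rect [0.6206 0.0089]
[340. 184.] 251 xy [ 0.4296 -0.0662] r 0.057 rect [ 0.4373 -0.0651]
[351. 220.] 1052 xy [ 0.4463 -0.0138] r 0.1107 rect [ 0.4484 -0.0133]
[292. 279.] 567 xy [0.5797 0.0028] r 0.1385 rect [0.6243 0.0518]
t 46.45 tcp [0.6145 0.0087 0.1987] d mm [ 0.3 95.7 -0.7] rot deg [0.01 0.07 0.02] F [ 0.1  -0.77 -0.05] gap 0.0849
```

View pics/s17.png

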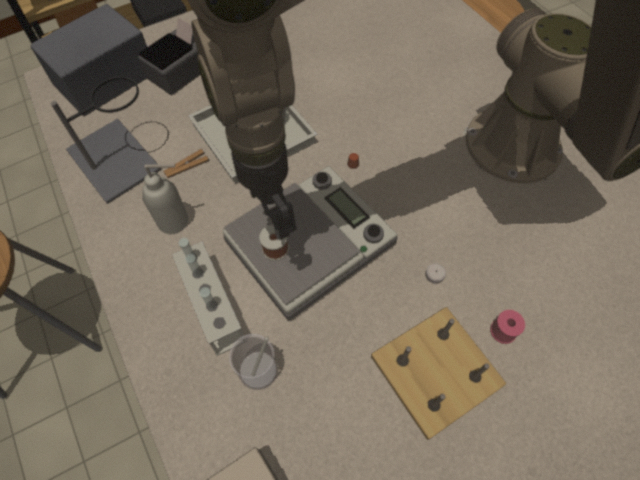

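View pics/w17.png

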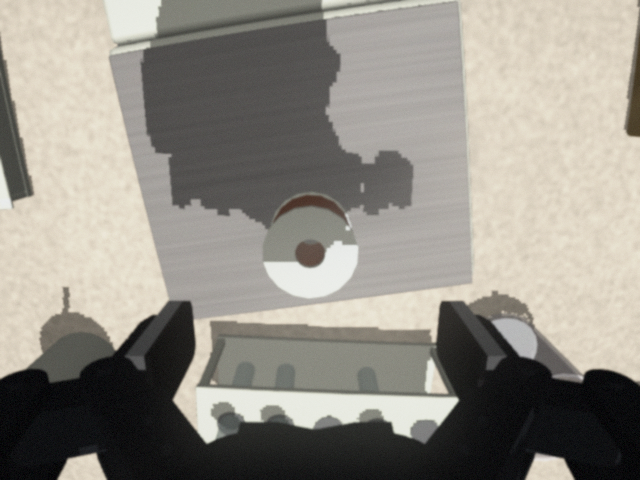

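The last reel is at wrist (310,251), right where I expected. I grasp it and lift.

Emit:
{"fn": "apply_moves", "kwargs": {
  "commands": [
    {"hand": 85, "tx": 0, "ty": 20, "tz": -0.5, "wx": 0, "wy": 0, "wz": 0},
    {"hand": 85, "tx": 0, "ty": 25, "tz": 0, "wx": 0, "wy": 0, "wz": 0},
    {"hand": 85, "tx": 0, "ty": 25, "tz": 0, "wx": 0, "wy": 0, "wz": 0},
    {"hand": 85, "tx": 0, "ty": 18, "tz": 0, "wx": 0, "wy": 0, "wz": 0},
    {"hand": 85, "tx": 0, "ty": 8, "tz": 0, "wx": 0, "wy": 0, "wz": 0},
    {"hand": 85, "tx": 0, "ty": 0, "tz": 0, "wx": 0, "wy": 0, "wz": 0},
    {"hand": 40, "tx": 0, "ty": 0, "tz": 0, "wx": 0, "wy": 0, "wz": 0},
    {"hand": 40, "tx": 0, "ty": 0, "tz": 0, "wx": 0, "wy": 0, "wz": 0},
    {"hand": 40, "tx": 0, "ty": 0, "tz": 0, "wx": 0, "wy": 0, "wz": 0},
    {"hand": 40, "tx": 0, "ty": 0, "tz": 0, "wx": 0, "wy": 0, "wz": 0},
    {"hand": 40, "tx": 0, "ty": 0, "tz": 0, "wx": 0, "wy": 0, "wz": 0},
    {"hand": 40, "tx": 0, "ty": 0, "tz": 0, "wx": 0, "wy": 0, "wz": 0},
    {"hand": 40, "tx": 0, "ty": 0, "tz": 0, "wx": 0, "wy": 0, "wz": 0},
    {"hand": 40, "tx": 0, "ty": -10, "tz": 0, "wx": 0, "wy": 0, "wz": 0},
    {"hand": 40, "tx": 0, "ty": -20, "tz": 0, "wx": 0, "wy": 0, "wz": 0},
    {"hand": 40, "tx": 0, "ty": -25, "tz": 0, "wx": 0, "wy": 0, "wz": 0},
    {"hand": 40, "tx": 0, "ty": -15, "tz": 0, "wx": 0, "wy": 0, "wz": 0},
    {"hand": 40, "tx": 0, "ty": 0, "tz": 0, "wx": 0, "wy": 0, "wz": 0}
  ],
  "grip_force": 60
}}

```text
time: 48.7
ee_pos: [0.6153, 0.0078, 0.1736]
orientation: [[1.0, 0.002, -0.0], [0.0, -0.0, 1.0], [0.002, -1.0, -0.0]]
ft_force: [-0.3, -0.2, -1.9]
finger_gap: 0.0494
```

```bash
python3 -c "
from h import *
im,d,q=grab('side','d18.png'); discs(im,d,q,.05,.005,80);discs(im,d,q,.065,.004,80)
go(.574,-.327,.17)
"
```

```text
[518.  12.] 97 xy [2.0878 1.6461] r 0.2317 rect [2.095 1.646]
[594.  56.] 237 xy [2.0961 1.0339] r 0.3481 rect [2.094  1.0339]
[261. 133.] 177 xy [0.4956 0.5875] r 0.0967 rect [0.4947 0.5841]
[298. 257.] 190 xy [0.4894 0.0279] r 0.0718 rect [0.4853 0.0272]
[355. 290.] 650 xy [ 0.5859 -0.0732] r 0.0959 rect [ 0.5876 -0.072 ]
[357. 399.] 576 xy [ 0.5078 -0.3312] r 0.0259 rect [ 0.5074 -0.3312]
[320. 399.] 89 xy [ 0.4439 -0.3235] r 0.0226 rect [ 0.4437 -0.317 ]
[576.  42.] 255 xy [2.096  1.2314] r 0.5296 rect [2.0927 1.2314]
[267. 126.] 316 xy [0.5171 0.6489] r 0.1209 rect [0.5145 0.6498]
[315. 237.] 269 xy [0.5326 0.0672] r 0.0459 rect [0.5369 0.0656]
[373. 260.] 635 xy [ 0.6181 -0.0162] r 0.0883 rect [ 0.6184 -0.0133]
[335. 288.] 141 xy [ 0.5378 -0.0921] r 0.0317 rect [ 0.5377 -0.0915]
[321. 406.] 213 xy [ 0.4445 -0.3361] r 0.0289 rect [ 0.4442 -0.3364]
t 48.75 tcp [0.6146 0.0078 0.1724] d mm [ -40.7    2.4 -334.8] rot deg [-0.    0.01  0.04] F [-0.06  0.19 -2.66] gap 0.0489
```

View pics/d18.png

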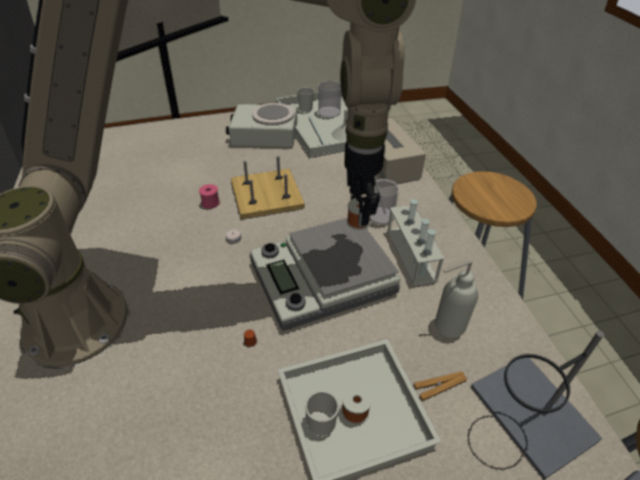

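The first reel and the cup stand upright in the tray at side (357,399) and (321,406). I bring the last one over.

Emit:
{"fn": "apply_moves", "kwargs": {
  "commands": [
    {"hand": 40, "tx": -2, "ty": 0, "tz": -14, "wx": 0, "wy": 0, "wz": 0},
    {"hand": 40, "tx": -4, "ty": 0, "tz": -28, "wx": 0, "wy": 0, "wz": 0},
    {"hand": 40, "tx": -4, "ty": 0, "tz": -28, "wx": 0, "wy": 0, "wz": 0},
    {"hand": 40, "tx": -4, "ty": 0, "tz": -28, "wx": 0, "wy": 0, "wz": 0},
    {"hand": 40, "tx": -4, "ty": 0, "tz": -28, "wx": 0, "wy": 0, "wz": 0},
    {"hand": 40, "tx": -4, "ty": 0, "tz": -28, "wx": 0, "wy": 0, "wz": 0},
    {"hand": 40, "tx": -4, "ty": 0, "tz": -28, "wx": 0, "wy": 0, "wz": 0},
    {"hand": 40, "tx": -4, "ty": 0, "tz": -28, "wx": 0, "wy": 0, "wz": 0},
    {"hand": 40, "tx": -4, "ty": 0, "tz": -28, "wx": 0, "wy": 0, "wz": 0},
    {"hand": 40, "tx": -4, "ty": 0, "tz": -28, "wx": 0, "wy": 0, "wz": 0},
    {"hand": 40, "tx": -2, "ty": 0, "tz": -28, "wx": 0, "wy": 0, "wz": 0},
    {"hand": 40, "tx": -1, "ty": 0, "tz": -25, "wx": 0, "wy": 0, "wz": 0},
    {"hand": 40, "tx": 0, "ty": 0, "tz": -16, "wx": 0, "wy": 0, "wz": 0},
    {"hand": 40, "tx": 0, "ty": 0, "tz": 0, "wx": 0, "wy": 0, "wz": 0},
    {"hand": 40, "tx": 0, "ty": 0, "tz": 0, "wx": 0, "wy": 0, "wz": 0}
  ]
}}

```text
time: 50.62
ee_pos: [0.5735, -0.3264, 0.1721]
orientation: [[1.0, -0.0, -0.001], [0.001, 0.001, 1.0], [-0.0, -1.0, 0.001]]
ft_force: [0.2, 0.2, -3.0]
finger_gap: 0.0492
```

```bash
python3 -c "
from h import *
p=cams.camera_params('wrist');im,d,_=grab('wrist','w19.png'); discs(im,d,p,.05,.004)
go(.574,-.327,.0385)
"
```

```text
[308. 124.] 5494 xy [ 0.509  -0.3301] r 0.0252 rect [ 0.509  -0.3302]
t 50.67 tcp [ 0.5735 -0.3262  0.1722] d mm [  0.5 133.7  -0.9] rot deg [-0.04  0.06 -0.02] F [-0.29 -0.33 -1.13] gap 0.0494
```

View pics/w19.png

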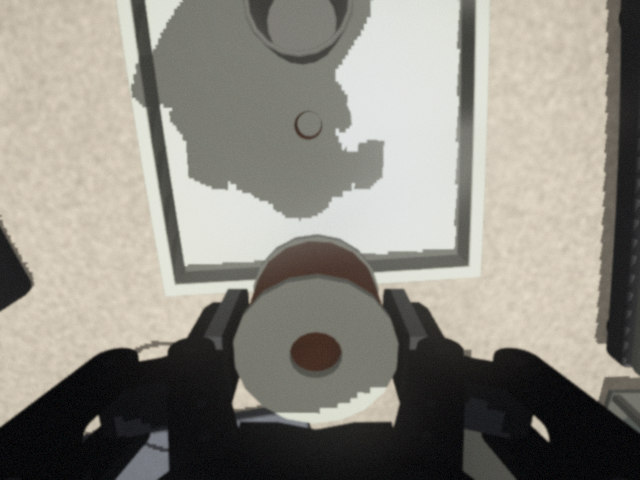

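```bash
python3 -c "
from h import *
p=cams.camera_params('wrist')
print(onplane(p,[[210,282],[440,268],[210,292],[460,276]],.03),onplane(p,[[230,264],[430,250]],.005))
"
```

```text
[[ 0.61335608 -0.39762242  0.03      ]
 [ 0.60324926 -0.24116464  0.03      ]
 [ 0.62078253 -0.39817535  0.03      ]
 [ 0.60913634 -0.22681657  0.03      ]] [[ 0.60943672 -0.38855643  0.005     ]
 [ 0.59865137 -0.24172698  0.005     ]]
```

The far inner wall is at x≈0.608, which leaves about 9 mm beyond the reel. I lower it, shifted 1.5 mm inward.

Emit:
{"fn": "apply_moves", "kwargs": {
  "commands": [
    {"hand": 40, "tx": -1.5, "ty": 15, "tz": -1, "wx": 0, "wy": 0, "wz": 0},
    {"hand": 40, "tx": 0, "ty": 30, "tz": 0, "wx": 0, "wy": 0, "wz": 0},
    {"hand": 40, "tx": 0, "ty": 30, "tz": 0, "wx": 0, "wy": 0, "wz": 0},
    {"hand": 40, "tx": 0, "ty": 30, "tz": 0, "wx": 0, "wy": 0, "wz": 0},
    {"hand": 40, "tx": 0, "ty": 18, "tz": 0, "wx": 0, "wy": 0, "wz": 0},
    {"hand": 40, "tx": 0, "ty": 6, "tz": 0, "wx": 0, "wy": 0, "wz": 0},
    {"hand": 40, "tx": 0, "ty": 2.5, "tz": 0, "wx": 0, "wy": 0, "wz": 0},
    {"hand": 40, "tx": 0, "ty": 0, "tz": 0, "wx": 0, "wy": 0, "wz": 0},
    {"hand": 40, "tx": 0, "ty": 0, "tz": 0, "wx": 0, "wy": 0, "wz": 0}
  ]
}}

```text
time: 51.8
ee_pos: [0.5726, -0.3287, 0.0419]
orientation: [[1.0, 0.002, -0.0], [0.0, -0.001, 1.0], [0.002, -1.0, -0.001]]
ft_force: [-0.5, 0.1, -1.6]
finger_gap: 0.0489
```

Emit:
{"fn": "apply_moves", "kwargs": {
  "commands": [
    {"hand": 40, "tx": 0, "ty": 2, "tz": 0, "wx": 0, "wy": 0, "wz": 0},
    {"hand": 40, "tx": 0, "ty": 1, "tz": 0, "wx": 0, "wy": 0, "wz": 0},
    {"hand": 40, "tx": 0, "ty": 0, "tz": 0, "wx": 0, "wy": 0, "wz": 0},
    {"hand": 40, "tx": 0, "ty": 0, "tz": 0, "wx": 0, "wy": 0, "wz": 0}
  ]
}}

```text
time: 52.3
ee_pos: [0.5722, -0.3284, 0.0387]
orientation: [[1.0, 0.001, 0.0], [-0.0, -0.001, 1.0], [0.001, -1.0, -0.001]]
ft_force: [-1.1, 0.8, 5.6]
finger_gap: 0.0492
```

Emit:
{"fn": "apply_moves", "kwargs": {
  "commands": [
    {"hand": 75, "tx": 0, "ty": 0, "tz": 0, "wx": 0, "wy": 0, "wz": 0},
    {"hand": 75, "tx": 0, "ty": 0, "tz": 0, "wx": 0, "wy": 0, "wz": 0},
    {"hand": 75, "tx": 0, "ty": 0, "tz": 0, "wx": 0, "wy": 0, "wz": 0},
    {"hand": 75, "tx": 0, "ty": 0, "tz": 0, "wx": 0, "wy": 0, "wz": 0},
    {"hand": 75, "tx": 0, "ty": -10, "tz": 0, "wx": 0, "wy": 0, "wz": 0},
    {"hand": 75, "tx": 0, "ty": -35, "tz": 0, "wx": 0, "wy": 0, "wz": 0},
    {"hand": 75, "tx": 0, "ty": -50, "tz": 0, "wx": 0, "wy": 0, "wz": 0},
    {"hand": 75, "tx": 0, "ty": -50, "tz": 0, "wx": 0, "wy": 0, "wz": 0},
    {"hand": 75, "tx": 0, "ty": -45, "tz": 0, "wx": 0, "wy": 0, "wz": 0},
    {"hand": 75, "tx": -5, "ty": 0, "tz": 20, "wx": 0, "wy": 0, "wz": 0},
    {"hand": 75, "tx": -20, "ty": 0, "tz": 40, "wx": 0, "wy": 0, "wz": 0},
    {"hand": 75, "tx": -20, "ty": 0, "tz": 40, "wx": 0, "wy": 0, "wz": 0},
    {"hand": 75, "tx": -20, "ty": 0, "tz": 40, "wx": 0, "wy": 0, "wz": 0},
    {"hand": 75, "tx": -20, "ty": 0, "tz": 40, "wx": 0, "wy": 0, "wz": 0},
    {"hand": 75, "tx": -15, "ty": 0, "tz": 40, "wx": 0, "wy": 0, "wz": 0},
    {"hand": 75, "tx": 0, "ty": 0, "tz": 20, "wx": 0, "wy": 0, "wz": 0},
    {"hand": 75, "tx": 0, "ty": 0, "tz": 0, "wx": 0, "wy": 0, "wz": 0},
    {"hand": 75, "tx": 0, "ty": 0, "tz": 0, "wx": 0, "wy": 0, "wz": 0}
  ]
}}

```text
time: 54.55
ee_pos: [0.4724, -0.0887, 0.2283]
orientation: [[1.0, 0.001, -0.0], [0.0, -0.001, 1.0], [0.001, -1.0, -0.001]]
ft_force: [0.4, 0.2, -0.4]
finger_gap: 0.0753
```

```bash
python3 -c "
from h import *
im,d,q=grab('scene','s20.png'); discs(im,d,q,.05,.006,200);discs(im,d,q,.065,.004,80)
im,d,q=grab('side','d20.png'); print('side');discs(im,d,q,.05,.005,200);discs(im,d,q,.065,.004,80)
print(manip.read_state()['ft_force'])
"
```

```text
[250. 118.] 272 xy [ 0.5089 -0.3289] r 0.0251 rect [ 0.509 -0.329]
[225. 130.] 284 xy [ 0.5714 -0.327 ] r 0.0257 rect [ 0.5724 -0.3264]
[332. 234.] 2571 xy [ 0.5392 -0.0031] r 0.1676 rect [ 0.5394 -0.0021]
[348. 208.] 376 xy [ 0.4453 -0.0172] r 0.0395 rect [ 0.4449 -0.0173]
[272. 102.] 105 xy [ 0.4478 -0.3336] r 0.0289 rect [ 0.4475 -0.3331]
side
[570.  42.] 325 xy [2.0904 1.2863] r 0.5912 rect [2.0928 1.2863]
[338. 281.] 913 xy [ 0.565  -0.0048] r 0.1439 rect [ 0.5305 -0.0441]
[282. 274.] 311 xy [ 0.4432 -0.0187] r 0.0398 rect [ 0.4418 -0.0184]
[391. 390.] 567 xy [ 0.5691 -0.3282] r 0.0259 rect [ 0.5696 -0.3287]
[357. 399.] 575 xy [ 0.5078 -0.331 ] r 0.0257 rect [ 0.5074 -0.3312]
[572.  40.] 271 xy [2.0918 1.2721] r 0.551 rect [2.0925 1.2721]
[251. 127.] 169 xy [0.4695 0.6014] r 0.0717 rect [0.4706 0.6041]
[347. 258.] 2201 xy [0.5795 0.004 ] r 0.13 rect [0.5793 0.0051]
[321. 406.] 220 xy [ 0.4449 -0.3359] r 0.0288 rect [ 0.4442 -0.3364]
[ 0.40578668 -0.06039524 -0.01178363]
```

View pics/s20.png

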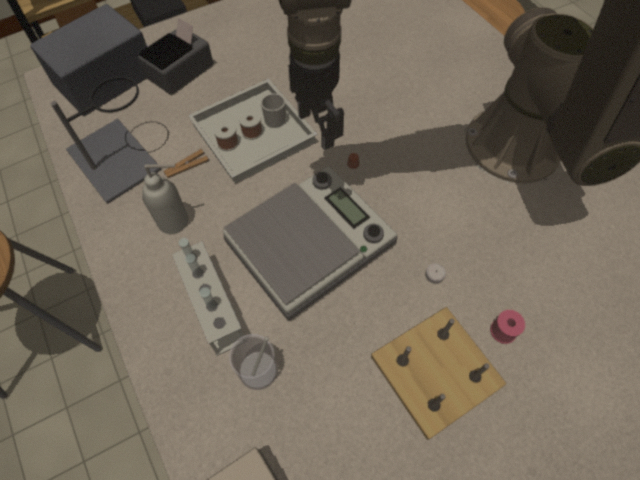

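View pics/d20.png

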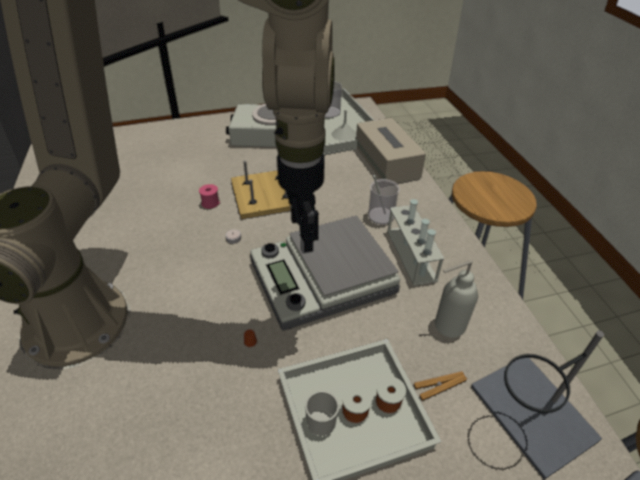

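The cup and both reels stand upright in the tray at scene (272,110), (250,118) and (225,130). The pan and spindles are empty, and everything else is in place. I hand the job in.

```bash
python3 -c "
from rig import job_done
print(job_done())"
```

```text
the job is handed in; nothing more can be done
None
```

The job is done and handed in at about 55 s of the 210 s; no verdict was reported.

- **Cup:** I took it off the pan and stood it upright in the tray.
- **TARE:** I pressed it to its stop with the pan empty (about 15 N at the stop) and let it up.
- **Reels:** Two reels were on the stand. I slid both off their spindles and set them side by side on the pan.
- **PRINT:** I pressed it to its stop (12 N) with both reels on the pan and let it up.
- **Tray:** I moved both reels into the tray next to the cup.

**Last checks:** In the scene and side views the cup and both reels stand upright in the tray, about 62–64 mm apart. The pan and all spindles are empty, and the gripper is clear of everything. I saw no shift of the other things on the bench, including the pink reel. That both keys are back up was only seen in the pictures, not measured.

**Failed or disagreed:**
- The first move call was refused because its rows left out some keys, and nothing moved.
- Scene and side positions differed by 2–3 mm, within what the calibration allows.
- I saw no knock and no grip slackening during the run.

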